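# Cap check on the sample bottles

## Task

Check the screw caps of the three sample bottles in the blue rack: turn each cap clockwise until it will go no further, and feel how it gives. Two were tight and come up hard at once; one was left loose and turns easily a good way before it stops, so its sample can no longer be trusted: after its cap is tight too, stand that bottle upright in the steel tray, leave the other two in the rack, and don't disturb the lens tube, the dropper bottle or the slide box.

Things in the scene. Friction and masses are not known exactly. Their poses are not given: they have to be found in the camera images.
- cap_a_mid (a point): centre of the ribbed white screw cap (32 mm diameter, 24 mm tall) of bottle a, half-way up the cap and on its axis; z along the axis, up. The cap's top is 12 mm above this point and its lower edge 12 mm below; below that the amber shoulder slopes away, so fingertips may reach 20 mm below this point beside the cap. This point lies 90 mm above the bottle's foot. Grip the cap across any diameter, from above, both to turn it and to lift the whole bottle.
- cap_a (a joint): cap of bottle a on its bottle: angle in rad, growing clockwise seen from above (tightening); starts near 0, tight or loose. A tight cap is stiff at once (0.12 N m) and stops dead after about 0.1 rad; the loose one turns easily (0.03 N m) for about 0.7 rad, then stops dead. 0.25 N m makes any cap snug; more does no harm. Do not turn or knock it back: the loose one would unscrew as easily.
- bottle_a: square amber sample bottle a, 34 x 34 mm, 66 mm tall to the shoulder and 102 mm over the cap, 105 g; origin at the centre of its underside, z up; loose in its square window in the rack (about 1 mm of play each side), which keeps it from turning with its cap. The three bottles look alike and stand in any order.
- cap_b_mid (a point): centre of the ribbed white screw cap (32 mm diameter, 24 mm tall) of bottle b, half-way up the cap and on its axis; z along the axis, up. The cap's top is 12 mm above this point and its lower edge 12 mm below; below that the amber shoulder slopes away, so fingertips may reach 20 mm below this point beside the cap. This point lies 90 mm above the bottle's foot. Grip the cap across any diameter, from above, both to turn it and to lift the whole bottle.
- cap_b (a joint): cap of bottle b on its bottle: angle in rad, growing clockwise seen from above (tightening); starts near 0, tight or loose. A tight cap is stiff at once (0.12 N m) and stops dead after about 0.1 rad; the loose one turns easily (0.03 N m) for about 0.7 rad, then stops dead. 0.25 N m makes any cap snug; more does no harm. Do not turn or knock it back: the loose one would unscrew as easily.
- bottle_b: square amber sample bottle b, 34 x 34 mm, 66 mm tall to the shoulder and 102 mm over the cap, 105 g; origin at the centre of its underside, z up; loose in its square window in the rack (about 1 mm of play each side), which keeps it from turning with its cap. The three bottles look alike and stand in any order.
- cap_c_mid (a point): centre of the ribbed white screw cap (32 mm diameter, 24 mm tall) of bottle c, half-way up the cap and on its axis; z along the axis, up. The cap's top is 12 mm above this point and its lower edge 12 mm below; below that the amber shoulder slopes away, so fingertips may reach 20 mm below this point beside the cap. This point lies 90 mm above the bottle's foot. Grip the cap across any diameter, from above, both to turn it and to lift the whole bottle.
- cap_c (a joint): cap of bottle c on its bottle: angle in rad, growing clockwise seen from above (tightening); starts near 0, tight or loose. A tight cap is stiff at once (0.12 N m) and stops dead after about 0.1 rad; the loose one turns easily (0.03 N m) for about 0.7 rad, then stops dead. 0.25 N m makes any cap snug; more does no harm. Do not turn or knock it back: the loose one would unscrew as easily.
- bottle_c: square amber sample bottle c, 34 x 34 mm, 66 mm tall to the shoulder and 102 mm over the cap, 105 g; origin at the centre of its underside, z up; loose in its square window in the rack (about 1 mm of play each side), which keeps it from turning with its cap. The three bottles look alike and stand in any order.
- rack_floor (a point): fixed blue rack, 56 x 202 mm, 46 mm tall, upper plate at 34 to 40 mm with three square windows of 36.4 mm at y = -65, 0 and +65 mm; this point is the centre of its inner floor, 8 mm above the bench, where the bottles stand; x across the row, z up. Close behind it is the spectrometer bridge (0.32 m high), to its right the red supply with a fan box: carry bottles out on the robot's side.
- tray_floor (a point): shallow square stainless steel spill tray, 110 x 110 mm, rim 16 mm high, fixed, on the bench beyond and to the right of the red power supply; this point is the centre of its flat floor, 2 mm above the bench; x and y along its sides, z up. Between rack and tray stands the red supply with its fan box, 0.22 m high: carry the bottle over it with its foot above 0.25 m.
- lens_tube: bystander: black lens tube, 30 mm diameter, 25 mm tall, standing behind the rack; origin at the centre of its underside.
- dropper: bystander: brown dropper bottle, 33 mm diameter, 99 mm tall, standing behind the rack; origin at the centre of its underside.
- slide_box: bystander: box of microscope slides, 34 x 82 x 33 mm, beyond the tray; origin at the centre of its underside.

How it is judged:
At the end, for the whole second after the job is handed in: All three caps turned to their stops (within 0.03 rad; 0.09 for the loose one). The bottle that was loose stands upright (0.1 rad) on the tray's floor, within 45 mm of its centre along each side; the other two stand upright on the rack's floor in their windows. All at rest (angle between each of bottle_a, bottle_b, bottle_c's own z axis and vertical below 0.1 rad and linear speed of each of bottle_a, bottle_b, bottle_c below 0.03 m/s and value of joint each of cap_a, cap_b, cap_c above 0.085 rad and ((value of joint cap_a above 0.66 rad and z of bottle_a in the frame of tray_floor between -0.006 and 0.006 m and x of bottle_a in the frame of tray_floor between -0.045 and 0.045 m and y of bottle_a in the frame of tray_floor between -0.045 and 0.045 m and z of bottle_b in the frame of rack_floor between -0.006 and 0.006 m and x of bottle_b in the frame of rack_floor between -0.02 and 0.02 m and y of bottle_b in the frame of rack_floor between -0.085 and 0.085 m and z of bottle_c in the frame of rack_floor between -0.006 and 0.006 m and x of bottle_c in the frame of rack_floor between -0.02 and 0.02 m and y of bottle_c in the frame of rack_floor between -0.085 and 0.085 m) or (value of joint cap_b above 0.66 rad and z of bottle_b in the frame of tray_floor between -0.006 and 0.006 m and x of bottle_b in the frame of tray_floor between -0.045 and 0.045 m and y of bottle_b in the frame of tray_floor between -0.045 and 0.045 m and z of bottle_a in the frame of rack_floor between -0.006 and 0.006 m and x of bottle_a in the frame of rack_floor between -0.02 and 0.02 m and y of bottle_a in the frame of rack_floor between -0.085 and 0.085 m and z of bottle_c in the frame of rack_floor between -0.006 and 0.006 m and x of bottle_c in the frame of rack_floor between -0.02 and 0.02 m and y of bottle_c in the frame of rack_floor between -0.085 and 0.085 m) or (value of joint cap_c above 0.66 rad and z of bottle_c in the frame of tray_floor between -0.006 and 0.006 m and x of bottle_c in the frame of tray_floor between -0.045 and 0.045 m and y of bottle_c in the frame of tray_floor between -0.045 and 0.045 m and z of bottle_a in the frame of rack_floor between -0.006 and 0.006 m and x of bottle_a in the frame of rack_floor between -0.02 and 0.02 m and y of bottle_a in the frame of rack_floor between -0.085 and 0.085 m and z of bottle_b in the frame of rack_floor between -0.006 and 0.006 m and x of bottle_b in the frame of rack_floor between -0.02 and 0.02 m and y of bottle_b in the frame of rack_floor between -0.085 and 0.085 m))); the robot touches nothing.
It fails at once if a sample bottle tips over (angle between any of bottle_a, bottle_b, bottle_c's own z axis and vertical above 0.6 rad).
It fails at once if a bystander (lens tube, dropper bottle, slide box) is pushed more than 15 mm (distance of any of lens_tube, dropper, slide_box from where it was at the start of the episode above 0.015 m).
It also fails if it takes over 64 s, if anything falls off the work surface, if the arm or the gripper's body presses on something with over 40 N, if the wrist force passes 120 N, or if a joint passes its speed limit or range.

## Robot

A 7-joint arm with a two-finger parallel gripper is mounted at the origin on a cart in front of the work surface, level with it; the furniture and walls round the work are solid. World frame = base frame: x ahead of the robot, y to its left, z up, the work surface at z = 0. Lengths are in m, angles in rad, forces in N, time in s.
With the tool pointing down it reaches from about 0.4 to 0.875 m from the base axis. Payload 19.3 kg.
Tool frame: the origin (TCP) lies between the finger pads; the fingertips stand 17 mm ahead of it and the grasp point (between the pads) lies 2 mm behind it (bot.tips_ahead is the z of the fingertips in the tool frame, in m); z points along the fingers, y is the direction in which the jaws open and shut (so a half turn about z gives the same grasp; the last joint's range is limited). The gripper opens to 85 mm and grips with 20 to 120 N. Pads are 22 mm wide; open, the fingers measure 114 mm over their backs; the gripper's body (76 mm by 85 mm) begins 54 mm behind the grasp point. The pads swing forward as they close: fully open they stand 13 mm farther back than shut.
Start: joints at [-1.418, 0.521, -0.036, 1.599, 0.021, 1.021, -0.113], TCP at [0.138, 0.61, 0.248] pointing down, gripper open.
Joint ranges: [-2.91, 2.91], [-0.3, 2.13], [-1.5, 1.42], [0.17, 2.43], [-1.26, 4.41], [0.16, 1.93], [-2.52, 2.52]. Speed limits (rad/s): [1.89, 1.89, 2.39, 2.39, 3.01, 3.01, 3.01].

## Interface

Orientations are given as [roll, pitch, yaw] about the fixed x, y, z axes, in that order (R = Rz(yaw) Ry(pitch) Rx(roll)).
In Python, from workcell import telemetry, cams, job, bot gives the robot as it stands.
- The arm moves only by the tool arm_command, never from a script. Its argument "deltas" is a list of rows, each a list of 7 numbers: the opening, from -1 (shut) to 1 (fully open), so that 0 is half open, then the shift along the tool's x, y, z normalised to -1 to 1, where 1 is 150 mm, then the turn, a rotation vector about the tool's x, y, z normalised to -1 to 1, where 1 is 45 degrees. In form: [[hand, tx, ty, tz, rx, ry, rz], ...]. A call has 1 to 8 rows; each row is the pose to reach, as a shift and turn from the pose commanded when the call began, along the tool's axes at that moment; what a row does not reach only later rows make up. A row lasts 1/8 s, in which the tool goes at most 62.5 mm and 10.7 degrees, less where a joint would pass 70% of its speed; a pose out of reach is approached as far as the arm can. A call with a number of a shift or a turn outside -1 to 1 is refused whole. A call with a gripper value outside its range is refused whole. The fingers move at their own pace and stop on an object; "newtons" is the grip in N (left out, the last holds). Time passes only in rows, so rows that repeat a pose let the fingers close. It gives the time, the measured TCP pose, the force and the opening at its end, in the units of the state.
- telemetry.observe(): the state, without advancing time (a new reading comes with each control period).
- cams.grab_frame(name): name is "scene" or "top" or "wrist"; returns the picture (480x640x3 uint8, blue, green, red); there is no depth.
- cams.get_calibration(name): a dict with "fx", "fy", "cx", "cy" (pixels), "R" (3x3) and "t" (3): a world point X has camera coordinates R X + t. Camera axes: x right, y down, z forward; pixel columns grow to the right and rows downward; lengths in m; the calibration is good to about 2 mm. A picture is of the moment at which its call begins: read the wrist's pose just before it. get_calibration takes no time and is no camera call; for the wrist camera it gives the pose at the moment of the call.
- job.job_done(): hands the job in, once; it reports no verdict.
The state is a dict: "clock": time; "qpos": joint angles; "qd": joint speeds; "joint_efforts": joint torques, N m; "position": TCP position; "tool_rot": TCP orientation; "force": force on the tool from outside, world axes, zero at the start; "moment": the same for the moment, N m; "grip_width": finger opening in m.
Only numpy, scipy, OpenCV 4.12 (cv2) and the standard library are available. Lean on these libraries where they do the work, as an engineer would, in place of code of your own. Each camera call takes 0.05 s, during which the arm holds its last target.

## Working session

There is one attempt and no reset: what is moved stays moved. The work goes in short steps, Python scripts to look and compute and a tool call to move; the robot and the scene stay as the last step left them, time stands still between calls to the robot, and variables do not carry over. Pictures are saved under pics/ and viewed, and the job is handed in when it is done.

Besides the shell and the picture viewer there is one more tool, called as name(argument=value, ...) on one line, values as JSON. arm_command: Moves the arm, as the interface text tells. Its arguments: {"type":"object","properties":{"deltas":{"type":"array","items":{"type":"array","items":{"type":"number"}}},"newtons":{"type":"number"}},"required":["deltas"]}

```bash
ls; mkdir -p pics; python3 - <<'E'
from workcell import telemetry,cams,job,bot
import cv2
print(telemetry.observe())
for n in ["scene","top","wrist"]:
    c=cams.get_calibration(n);print(n,c)
    cv2.imwrite(f"pics/{n}0.png",cams.grab_frame(n))
E
```

```text
pics
{'clock': 0.0, 'qpos': array([-1.41822257,  0.52202641, -0.03631457,  1.599987  ,  0.02119435,
        1.02114937, -0.11278869]), 'qd': array([-0.00032451,  0.00049833, -0.00068407, -0.00131634,  0.00073537,
        0.00079752,  0.00024812]), 'joint_efforts': array([ 1.77866223e-03, -9.27094889e+01,  1.98068999e+00, -3.69928694e+01,
        1.78394420e-02,  8.16714135e-03, -8.98228905e-05]), 'position': array([0.13805432, 0.60922756, 0.24772568]), 'tool_rot': array([-3.14041060e+00,  8.78873474e-05,  2.91880583e+00]), 'force': array([ 0.36584983, -0.32352679, -0.92593027]), 'moment': array([-0.02802612,  0.0007465 ,  0.02943103]), 'grip_width': 0.08517849818846579}
scene {'fx': 440.1583916415455, 'fy': 440.1583916415455, 'cx': 313.36923795293023, 'cy': 243.1858689941754, 'R': array([[ 0.62952651, -0.77689763,  0.01124516],
       [-0.43495564, -0.36436692, -0.82343812],
       [ 0.64382449,  0.51348498, -0.56729464]]), 't': array([-0.36538099,  0.34264284,  0.59577879])}
top {'fx': 465.4504139890811, 'fy': 465.4504139890811, 'cx': 327.2675793373475, 'cy': 232.27394748688235, 'R': array([[-0.0239943 , -0.9997091 ,  0.00244839],
       [-0.99401085,  0.02359621, -0.10670356],
       [ 0.10661474, -0.004994  , -0.99428786]]), 't': array([0.06533408, 0.60348769, 1.11912103])}
wrist {'fx': 378.3336405723074, 'fy': 378.3336405723074, 'cx': 320.77198149900164, 'cy': 234.2647889714155, 'R': array([[ 0.22202345,  0.97503955, -0.00186311],
       [ 0.92804906, -0.21073656,  0.30710755],
       [ 0.29904938, -0.06991414, -0.95167299]]), 't': array([-0.62433142, -0.03990678,  0.38057396])}
```

View pics/scene0.png

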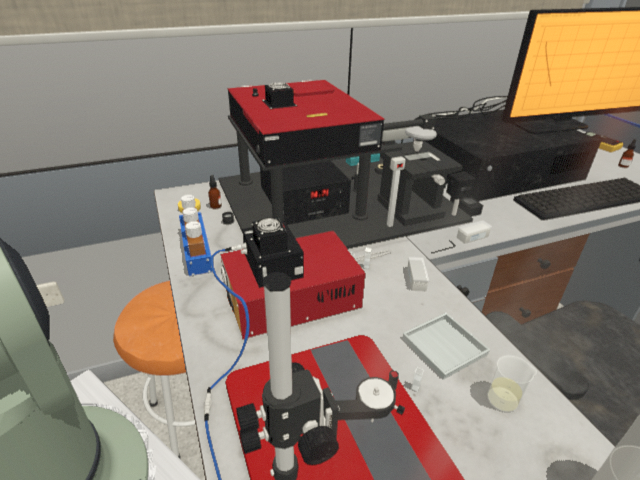

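View pics/top0.png

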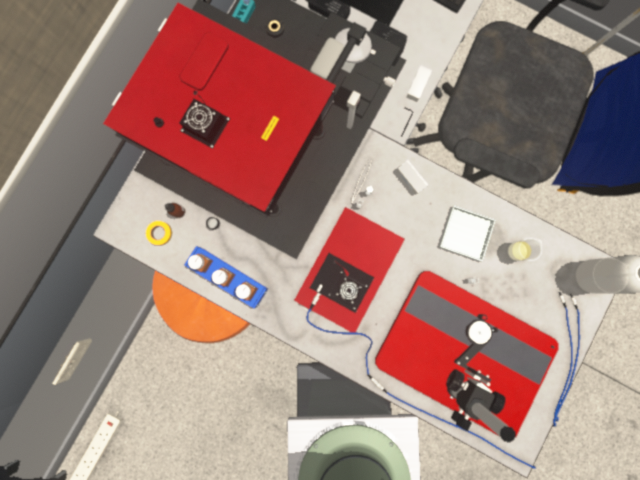

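View pics/wrist0.png

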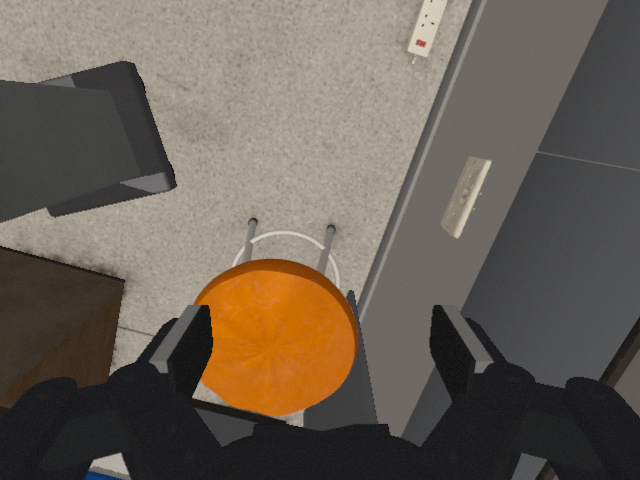

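```bash
cat > h.py <<'E'
from workcell import telemetry,cams,job,bot
import cv2, numpy as np
from scipy.spatial.transform import Rotation as Ro
def ray(c,u,v,z):
    R,t=np.array(c["R"]),np.array(c["t"]); C=-R.T@t
    d=R.T@np.array([(u-c["cx"])/c["fx"],(v-c["cy"])/c["fy"],1])
    return C+d*(z-C[2])/d[2]
def proj(c,X):
    p=np.array(c["R"])@np.array(X)+c["t"]; return p[:2]/p[2]*c["fx"]+[c["cx"],c["cy"]]
def blobs(m,amin):
    n,l,s,ce=cv2.connectedComponentsWithStats(m.astype(np.uint8))
    return [(ce[i],s[i]) for i in range(1,n) if s[i][4]>=amin]
E
python3 - <<'E'
from h import *
im=cv2.imread("pics/top0.png");c=cams.get_calibration("top")
hsv=cv2.cvtColor(im,cv2.COLOR_BGR2HSV)
blue=cv2.inRange(hsv,(100,120,60),(125,255,255)); blue[:, :170]=0;blue[:,285:]=0;blue[:230]=0;blue[320:]=0
pts=cv2.findNonZero(blue); r=cv2.minAreaRect(pts);print("rack",r)
for p in cv2.boxPoints(r): print(ray(c,*p,.046).round(4))
hull=cv2.convexHull(pts);hm=np.zeros(blue.shape,np.uint8);cv2.fillConvexPoly(hm,hull,255)
w=(hsv[...,1]<40)&(hsv[...,2]>190)&(hm>0)
for ce,s in blobs(w,40): print("cap",ce,s,ray(c,*ce,.110).round(4))
# tray
roi=np.zeros(blue.shape,bool);roi[200:270,430:500]=1
w=(hsv[...,2]>225)&(hsv[...,1]<25)&roi
print(im[233,466],im[233,425],im[207,470])
for ce,s in blobs(w,300):
    print("tray",ce,s,ray(c,*ce,.002).round(4))
cv2.imwrite("pics/topz.png",np.hstack([cv2.resize(im[225:325,170:290],None,fx=3.3,fy=3.3),cv2.resize(im[190:290,420:540],None,fx=3.3,fy=3.3)]))
E
```

```text
rack ((225.28956604003906, 276.6427307128906), (82.28684997558594, 23.516937255859375), 31.551382064819336)
[0.5316 0.3998 0.046 ]
[0.5796 0.3703 0.046 ]
[0.4714 0.2008 0.046 ]
[0.4243 0.2308 0.046 ]
cap [194.83536585 261.68902439] [188 255  15  14 164] [0.536  0.3559 0.11  ]
cap [218.77575758 276.63030303] [212 270  15  14 165] [0.5007 0.3011 0.11  ]
cap [242.44785276 291.10429448] [236 284  14  15 163] [0.4666 0.2473 0.11  ]
[250 253 253] [204 217 223] [214 224 229]
tray [480.50847458 206.68983051] [453 200  47  21 590] [ 0.6646 -0.3424  0.002 ]
tray [467.9034749  240.89720077] [ 441  209   59   61 2072] [ 0.5777 -0.3052  0.002 ]
```

View pics/topz.png

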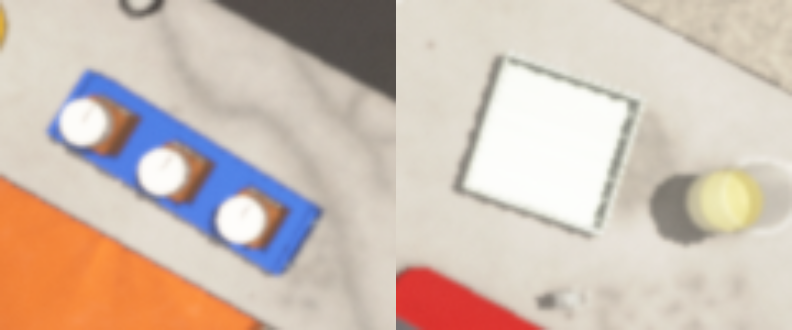

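```bash
python3 - <<'E'
from h import *
c=cams.get_calibration("top")
for n,u,v,z in [("bridgeL",106,125,.32),("bridgeBR",270,211,.32),("bridgeTR",335,90,.32),("lens",212,223,.025),("dropper",176,210,.09),
 ("sup1",296,300,.12),("sup2",346,208,.12),("sup3",404,238,.12),("sup4",357,332,.12),("fan",348,290,.22),("fan TR",372,268,.22),("fan TL",330,250,.22),
 ("tr",466.9,233.7,.016),("tc1",453,206.7,.016),("tc2",493.9,220.3,.016),("tc3",481.2,261.2,.016),("tc4",439.4,246.7,.016),("beaker",519,250,.05),("micro",480,332,.1),("slide",411,177,.033)]:
    print(n,ray(c,u,v,z).round(3))
s=cams.get_calibration("scene")
for X in [(.536,.356,.11),(.501,.301,.11),(.467,.247,.11),(.60,-.30,.002)]: print(proj(s,X))
# triangulate tray centre: scene corners
for u,v in [(445,316),(488,351),(446,376),(403,337)]: print(ray(s,u,v,.016).round(3))
im=cv2.imread("pics/scene0.png")
cv2.imwrite("pics/sz.png",np.hstack([cv2.resize(im[170:290,150:310],None,fx=2.5,fy=2.5),cv2.resize(im[290:410,380:540],None,fx=2.5,fy=2.5)]))
hsv=cv2.cvtColor(im,cv2.COLOR_BGR2HSV)
w=(hsv[...,1]<40)&(hsv[...,2]>190);w[:,:178]=0;w[:,206:]=0;w[:190]=0;w[250:]=0
for ce,st in blobs(w,20): print("scap",ce,st)
E
```

```text
bridgeL [0.789 0.467 0.32 ]
bridgeBR [0.616 0.158 0.32 ]
bridgeTR [0.848 0.031 0.32 ]
lens [0.636 0.338 0.025]
dropper [0.66  0.407 0.09 ]
sup1 [0.444 0.125 0.12 ]
sup2 [0.651 0.007 0.12 ]
sup3 [ 0.578 -0.123  0.12 ]
sup4 [ 0.37 -0.01  0.12]
fan [0.465 0.012 0.22 ]
fan TR [ 0.509 -0.038  0.22 ]
fan TL [0.548 0.047 0.22 ]
tr [ 0.595 -0.299  0.016]
tc1 [ 0.664 -0.268  0.016]
tc2 [ 0.627 -0.369  0.016]
tc3 [ 0.525 -0.331  0.016]
tc4 [ 0.564 -0.229  0.016]
beaker [ 0.549 -0.413  0.05 ]
micro [ 0.361 -0.291  0.1  ]
slide [ 0.739 -0.162  0.033]
[187.57890402 197.23750795]
[190.27306003 210.28910756]
[193.32945964 224.37782866]
[444.01076523 343.96833527]
[ 0.656 -0.273  0.016]
[ 0.622 -0.373  0.016]
[ 0.521 -0.338  0.016]
[ 0.553 -0.237  0.016]
scap [194.40920716 199.07928389] [178 190  28  40 391]
scap [189.61290323 210.89247312] [183 207  14  11  93]
scap [178.55555556 219.44444444] [178 212   4  16  27]
scap [192.68627451 224.88235294] [186 221  15  10 102]
scap [178.44 243.36] [178 235   3  15  25]
```

View pics/sz.png

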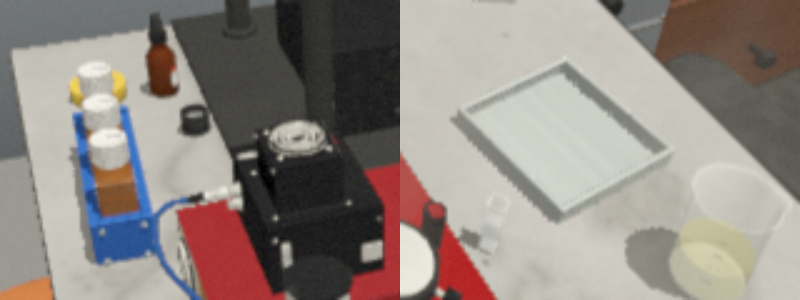

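```bash
cat >> h.py <<'E'
def go(xyz,yaw=None,pos=None):
    """yaw: tool yaw (roll pi,pitch 0); None keeps"""
    s=telemetry.observe(); R=Ro.from_euler('xyz',s["tool_rot"])
    d=R.as_matrix().T@(np.array(xyz)-s["position"])/.15
    y=s["tool_rot"][2] if yaw is None else yaw
    rv=(R.inv()*Ro.from_euler('xyz',[np.pi,0,y])).as_rotvec()/(np.pi/4)
    print("t",s["clock"].round(2) if hasattr(s["clock"],'round') else s["clock"],"d",d.round(3),"rv",rv.round(3))
def st():
    s=telemetry.observe();print({k:np.round(v,4) for k,v in s.items() if k not in("qd","joint_efforts")})
E
python3 - <<'E'
from h import *
s=telemetry.observe();c=cams.get_calibration("wrist");C=-c["R"].T@c["t"]
R=Ro.from_euler('xyz',s["tool_rot"]).as_matrix()
print("cam in tool",R.T@(C-s["position"]), "fwd",R.T@c["R"][2])
# jaw angle a => yaw=a+90deg
for a in (147.4,-32.6): 
    y=np.radians(a+90); print(a,y); go([.536,.356,.25],y)
E
```

```text
cam in tool [ 0.0782517   0.00026926 -0.12551075] fwd [-0.30700237 -0.00114964  0.95170806]
147.4 4.143411644234538
t 0.15 d [-2.96  -1.061 -0.013] rv [-1.000e-03 -1.000e-03 -1.559e+00]
-32.6 1.0018189906447452
t 0.15 d [-2.96  -1.061 -0.013] rv [-1.000e-03  1.000e-03  2.441e+00]
```

arm_command(deltas=[[1, -1, -0.36, 0, 0, 0, -0.45], [1, -1, -0.36, 0, 0, 0, -0.45], [1, -1, -0.36, 0, 0, 0, -0.45], [1, -1, -0.36, 0, 0, 0, -0.45], [1, -1, -0.36, 0, 0, 0, -0.45]])

```text
clock: 0.78
position: [0.2717, 0.5241, 0.2482]
tool_rot: [3.141, -0.001, -3.011]
force: [0.0, 0.2, -0.4]
grip_width: 0.0853
```

```bash
python3 -c "
from h import *
st();go([.536,.356,.25],3.97)"
```

```text
{'clock': np.float64(0.775), 'qpos': array([-1.1211,  0.4673, -0.1005,  1.6916,  0.0536,  0.9855,  0.4613]), 'position': array([0.2717, 0.5241, 0.2482]), 'tool_rot': array([ 3.1414e+00, -5.0000e-04, -3.0105e+00]), 'force': array([ 0.0142,  0.199 , -0.4259]), 'moment': array([-0.0114,  0.0042, -0.0626]), 'grip_width': np.float64(0.0853)}
t 0.775 d [-1.6   -1.342 -0.013] rv [ 0.    -0.001 -0.888]
```

arm_command(deltas=[[1, -1, -0.84, 0, 0, 0, -0.888], [1, -1, -0.84, 0, 0, 0, -0.888], [1, -1, -0.84, 0, 0, 0, -0.888], [1, -1, -0.84, 0, 0, 0, -0.888], [1, -1, -0.84, 0, 0, 0, -0.888], [1, -1, -0.84, 0, 0, 0, -0.888]])

```text
clock: 1.52
position: [0.4361, 0.4197, 0.2482]
tool_rot: [3.141, -0.0, -2.315]
force: [-0.3, 0.2, 0.1]
grip_width: 0.0852
```

```bash
python3 -c "
from h import *
st();go([.536,.356,.22],3.97)"
```

```text
{'clock': np.float64(1.525), 'qpos': array([-0.7082,  0.4969, -0.2239,  1.6465,  0.1241,  1.0124,  1.426 ]), 'position': array([0.4361, 0.4197, 0.2482]), 'tool_rot': array([ 3.1408e+00, -2.0000e-04, -2.3147e+00]), 'force': array([-0.2908,  0.1978,  0.1475]), 'moment': array([ 0.0454, -0.0165, -0.0077]), 'grip_width': np.float64(0.0852)}
t 1.525 d [-0.138 -0.778  0.187] rv [ 0.001 -0.    -0.002]
```

arm_command(deltas=[[0.5, -0.138, -0.778, 0, 0, 0, 0], [0.5, -0.138, -0.778, 0, 0, 0, 0], [0.5, -0.138, -0.778, 0, 0, 0, 0], [0.5, -0.138, -0.778, 0, 0, 0, 0]])

```text
clock: 2.02
position: [0.5362, 0.3563, 0.2482]
tool_rot: [3.141, -0.0, -2.313]
force: [-1.2, -0.1, 0.3]
grip_width: 0.064
```

```bash
python3 -c "
from h import *
st();c=cams.get_calibration('wrist');im=cams.grab_frame('wrist');cv2.imwrite('pics/w1.png',im)
for p in [(.536,.356,.11),(.501,.301,.11),(.467,.247,.11)]: print(proj(c,p))
hsv=cv2.cvtColor(im,cv2.COLOR_BGR2HSV)
w=(hsv[...,1]<40)&(hsv[...,2]>190)
for ce,s in blobs(w,300): print(ce,s,ray(c,*ce,.110).round(4))
"
```

```text
{'clock': np.float64(2.025), 'qpos': array([-0.5477,  0.5574, -0.199 ,  1.5394,  0.1194,  1.057 ,  1.6232]), 'position': array([0.5362, 0.3563, 0.2482]), 'tool_rot': array([ 3.1408e+00, -1.0000e-04, -2.3131e+00]), 'force': array([-1.2173, -0.0754,  0.2649]), 'moment': array([ 0.0472,  0.0657, -0.0287]), 'grip_width': np.float64(0.064)}
[321.15988281 225.18412001]
[304.20331917 133.91490885]
[284.38981779  29.95724457]
[285.64746773  27.70854022] [ 261    1   51   55 2014] [0.4655 0.2466 0.11  ]
[363.86494975  98.75973618] [ 337   29   53  128 3184] [0.4568 0.3113 0.11  ]
[305.56344221 132.39384422] [ 282  109   47   48 1592] [0.4996 0.3009 0.11  ]
[618.68176101 145.56226415] [597 132  43  28 795] [0.3486 0.4515 0.11  ]
[367.50488599 173.91530945] [358 156  20  40 307] [0.4871 0.3504 0.11  ]
[338.88066955 268.4262959 ] [ 296  202  104  154 3704] [0.5492 0.3901 0.11  ]
```

View pics/w1.png

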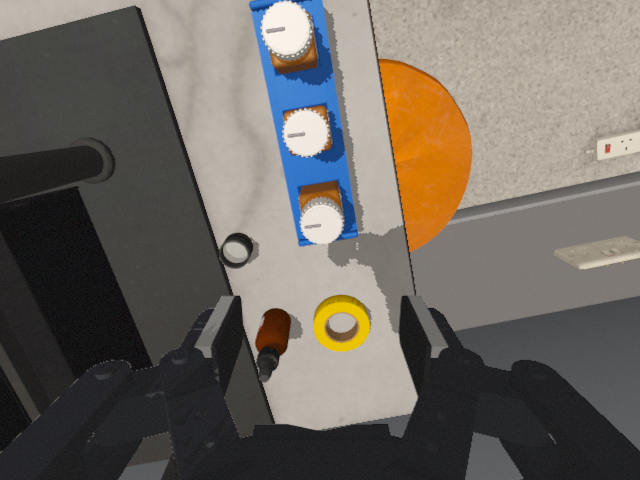

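arm_command(deltas=[[0.4, 0, 0, 0.3, 0, 0, 0], [0.4, 0, 0, 0.6, 0, 0, 0], [0.4, 0, 0, 0.9, 0, 0, 0], [0.4, 0, 0, 1, 0, 0, 0], [0.4, 0, 0, 1, 0, 0, 0]])

```text
clock: 2.7
position: [0.5369, 0.3555, 0.0985]
tool_rot: [3.141, -0.0, -2.313]
force: [-0.3, -0.2, 0.1]
grip_width: 0.0595
```

arm_command(deltas=[[-1, 0, 0, 0, 0, 0, 0], [-1, 0, 0, 0, 0, 0, 0], [-1, 0, 0, 0, 0, 0, 0], [-1, 0, 0, 0, 0, 0, 0], [-1, 0, 0, 0, 0, 0, 0], [-1, 0, 0, 0, 0, 0, 0]], newtons=60)

```text
clock: 3.45
position: [0.5381, 0.3556, 0.1002]
tool_rot: [-3.142, 0.003, -2.314]
force: [-2.2, 0.9, 9.2]
grip_width: 0.0308
```

```bash
python3 -c "
from h import *
st();c=cams.get_calibration('wrist');im=cams.grab_frame('wrist');cv2.imwrite('pics/w2.png',im)"
```

```text
{'clock': np.float64(3.45), 'qpos': array([-0.5598,  0.7295, -0.1772,  1.6491,  0.1683,  0.7751,  1.5859]), 'position': array([0.5381, 0.3556, 0.1002]), 'tool_rot': array([-3.1415e+00,  2.8000e-03, -2.3135e+00]), 'force': array([-2.2262,  0.8672,  9.1912]), 'moment': array([ 0.267 ,  0.5496, -0.0037]), 'grip_width': np.float64(0.0308)}
```

View pics/w2.png

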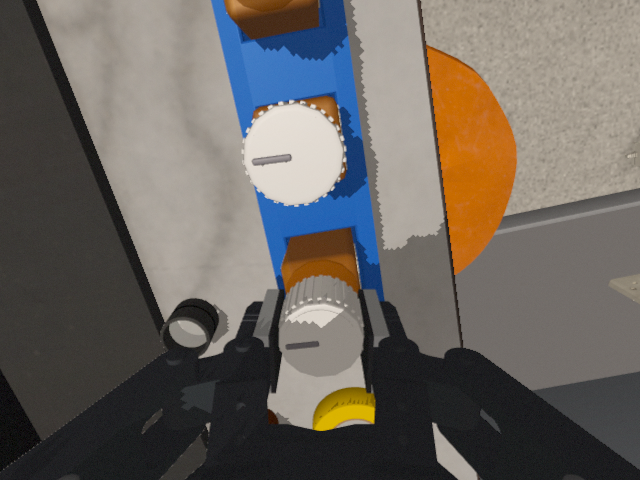

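arm_command(deltas=[[-1, 0, 0, 0, 0, 0, 0.06], [-1, 0, 0, 0, 0, 0, 0.12]])

```text
clock: 3.75
position: [0.5382, 0.3555, 0.1002]
tool_rot: [3.141, 0.003, -2.409]
force: [-1.4, -0.6, 8.6]
grip_width: 0.0298
```

```bash
python3 -c "
from h import *
st()"
```

```text
{'clock': np.float64(3.75), 'qpos': array([-0.5759,  0.7283, -0.1522,  1.65  ,  0.1448,  0.7715,  1.5091]), 'position': array([0.5382, 0.3555, 0.1002]), 'tool_rot': array([ 3.1414e+00,  2.8000e-03, -2.4094e+00]), 'force': array([-1.4131, -0.5957,  8.6193]), 'moment': array([0.1091, 0.512 , 0.0716]), 'grip_width': np.float64(0.0298)}
```

arm_command(deltas=[[-1, 0, 0, 0, 0, 0, 0.06], [-1, 0, 0, 0, 0, 0, 0.12]])

```text
clock: 4.0
position: [0.5382, 0.3554, 0.1002]
tool_rot: [3.141, 0.003, -2.504]
force: [-1.7, -0.3, 8.8]
grip_width: 0.0299
```

```bash
python3 -c "
from h import *
st()"
```

```text
{'clock': np.float64(4.0), 'qpos': array([-0.5921,  0.7273, -0.1274,  1.6511,  0.1217,  0.7683,  1.4338]), 'position': array([0.5382, 0.3554, 0.1002]), 'tool_rot': array([ 3.1413e+00,  2.7000e-03, -2.5036e+00]), 'force': array([-1.6539, -0.2501,  8.8195]), 'moment': array([-0.02  ,  0.4063, -0.0018]), 'grip_width': np.float64(0.0299)}
```

arm_command(deltas=[[-1, 0, 0, 0, 0, 0, 0.06], [-1, 0, 0, 0, 0, 0, 0.12], [-1, 0, 0, 0, 0, 0, 0.18], [-1, 0, 0, 0, 0, 0, 0.24]])

```text
clock: 4.5
position: [0.5382, 0.3553, 0.1002]
tool_rot: [3.141, 0.002, -2.692]
force: [-1.4, -1.5, 9.9]
grip_width: 0.0301
```

```bash
python3 -c "
from h import *
st()
cv2.imwrite('pics/w3.png',cams.grab_frame('wrist'))"
```

```text
{'clock': np.float64(4.5), 'qpos': array([-0.6244,  0.7261, -0.0778,  1.6531,  0.0746,  0.7628,  1.2838]), 'position': array([0.5382, 0.3553, 0.1002]), 'tool_rot': array([ 3.1409e+00,  2.4000e-03, -2.6922e+00]), 'force': array([-1.3847, -1.5053,  9.8673]), 'moment': array([-0.3083,  0.3536,  0.0242]), 'grip_width': np.float64(0.0301)}
```

View pics/w3.png

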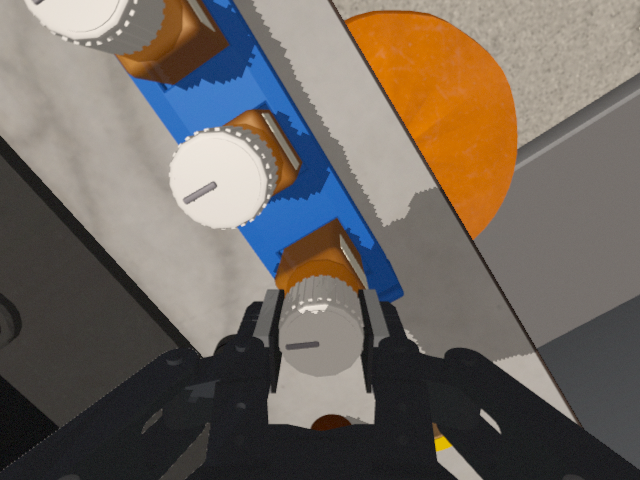

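arm_command(deltas=[[-1, 0, 0, 0, 0, 0, 0.08], [-1, 0, 0, 0, 0, 0, 0.16], [-1, 0, 0, 0, 0, 0, 0.24], [-1, 0, 0, 0, 0, 0, 0.32]])

```text
clock: 5.05
position: [0.5382, 0.355, 0.1002]
tool_rot: [3.141, 0.002, -2.944]
force: [-2.1, -0.6, 9.1]
grip_width: 0.0302
```

```bash
python3 -c "
from h import *
st()"
```

```text
{'clock': np.float64(5.05), 'qpos': array([-0.6677,  0.7262, -0.0112,  1.6559,  0.0107,  0.7574,  1.0844]), 'position': array([0.5382, 0.355 , 0.1002]), 'tool_rot': array([ 3.1406e+00,  1.9000e-03, -2.9441e+00]), 'force': array([-2.1285, -0.5721,  9.1159]), 'moment': array([-0.5726,  0.4556,  0.0249]), 'grip_width': np.float64(0.0302)}
```

arm_command(deltas=[[-1, 0, 0, 0, 0, 0, 0.05], [-1, 0, 0, 0, 0, 0, 0.1]])

```text
clock: 5.3
position: [0.5382, 0.355, 0.1001]
tool_rot: [3.141, 0.002, -3.022]
force: [-3.1, -3.3, 9.0]
grip_width: 0.0303
```

```bash
python3 -c "
from h import *
st()"
```

```text
{'clock': np.float64(5.3), 'qpos': array([-0.6813,  0.7266,  0.0096,  1.6567, -0.0093,  0.7562,  1.0231]), 'position': array([0.5382, 0.355 , 0.1001]), 'tool_rot': array([ 3.1406e+00,  1.7000e-03, -3.0219e+00]), 'force': array([-3.0523, -3.3221,  9.0484]), 'moment': array([-0.7141,  0.4918,  0.0448]), 'grip_width': np.float64(0.0303)}
```

arm_command(deltas=[[-1, 0, 0, 0, 0, 0, 0.05], [-1, 0, 0, 0, 0, 0, 0.1]])

```text
clock: 5.55
position: [0.5379, 0.3554, 0.1001]
tool_rot: [3.14, 0.001, -3.1]
force: [-3.6, -1.0, 9.7]
grip_width: 0.0304
```

```bash
python3 -c "
from h import *
st()"
```

```text
{'clock': np.float64(5.55), 'qpos': array([-0.695 ,  0.7273,  0.03  ,  1.6575, -0.0298,  0.7551,  0.9615]), 'position': array([0.5379, 0.3554, 0.1001]), 'tool_rot': array([ 3.1399e+00,  1.5000e-03, -3.0999e+00]), 'force': array([-3.6469, -0.9542,  9.726 ]), 'moment': array([-0.3794,  1.0529,  0.3753]), 'grip_width': np.float64(0.0304)}
```

arm_command(deltas=[[-1, 0, 0, 0, 0, 0, 0.05], [-1, 0, 0, 0, 0, 0, 0.1], [-1, 0, 0, 0, 0, 0, 0.1]])

```text
clock: 5.92
position: [0.5375, 0.3552, 0.1001]
tool_rot: [3.141, 0.001, 3.107]
force: [-5.6, -1.9, 13.4]
grip_width: 0.0305
```

```bash
python3 -c "
from h import *
st()
cv2.imwrite('pics/w4.png',cams.grab_frame('wrist'))"
```

```text
{'clock': np.float64(5.925), 'qpos': array([-0.7088,  0.7279,  0.0506,  1.6588, -0.0495,  0.7551,  0.9009]), 'position': array([0.5375, 0.3552, 0.1001]), 'tool_rot': array([3.1407e+00, 6.0000e-04, 3.1067e+00]), 'force': array([-5.5768, -1.9295, 13.3566]), 'moment': array([-0.7993,  1.3794,  1.15  ]), 'grip_width': np.float64(0.0305)}
```

View pics/w4.png

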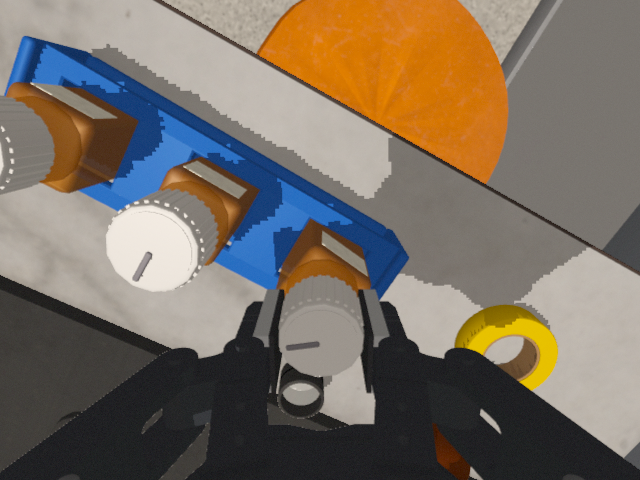

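arm_command(deltas=[[0, 0, 0, 0, 0, 0, 0], [0, 0, 0, 0, 0, 0, 0], [0, 0, 0, 0, 0, 0, 0]])

```text
clock: 6.35
position: [0.5377, 0.3547, 0.0985]
tool_rot: [3.141, 0.0, 3.106]
force: [0.2, 0.5, 0.7]
grip_width: 0.0429
```

```bash
python3 -c "
from h import *
st()
cv2.imwrite('pics/w5.png',cams.grab_frame('wrist'))"
```

```text
{'clock': np.float64(6.35), 'qpos': array([-0.7083,  0.7302,  0.0508,  1.6591, -0.0497,  0.7532,  0.9007]), 'position': array([0.5377, 0.3547, 0.0985]), 'tool_rot': array([3.1413e+00, 2.0000e-04, 3.1055e+00]), 'force': array([0.1986, 0.4972, 0.7045]), 'moment': array([-0.0074,  0.0588,  0.0245]), 'grip_width': np.float64(0.0429)}
```

View pics/w5.png

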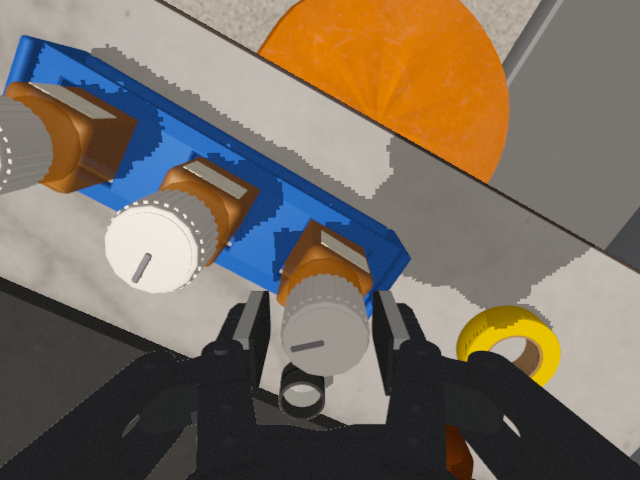

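arm_command(deltas=[[-1, 0, 0, 0, 0, 0, 0], [-1, 0, 0, 0, 0, 0, 0], [-1, 0, 0, 0, 0, 0, 0], [-1, 0, 0, 0, 0, 0, 0]])

```text
clock: 6.9
position: [0.5376, 0.3549, 0.0985]
tool_rot: [3.141, 0.0, 3.106]
force: [0.3, 1.9, 4.5]
grip_width: 0.0306
```

```bash
python3 -c "
from h import *
st()"
```

```text
{'clock': np.float64(6.9), 'qpos': array([-0.7085,  0.7304,  0.0508,  1.659 , -0.0497,  0.753 ,  0.9006]), 'position': array([0.5376, 0.3549, 0.0985]), 'tool_rot': array([3.1412e+00, 3.0000e-04, 3.1058e+00]), 'force': array([0.2842, 1.9128, 4.4565]), 'moment': array([ 0.4271,  0.0728, -0.0038]), 'grip_width': np.float64(0.0306)}
```

arm_command(deltas=[[-1, 0, 0, 0, 0, 0, 0.03], [-1, 0, 0, 0, 0, 0, 0.03]])

```text
clock: 7.15
position: [0.5377, 0.3549, 0.0985]
tool_rot: [3.141, 0.0, 3.082]
force: [0.5, 1.7, 5.8]
grip_width: 0.0305
```

```bash
python3 -c "
from h import *
st()"
```

```text
{'clock': np.float64(7.15), 'qpos': array([-0.7127,  0.7307,  0.0573,  1.6592, -0.0559,  0.7527,  0.8818]), 'position': array([0.5377, 0.3549, 0.0985]), 'tool_rot': array([3.1413e+00, 5.0000e-04, 3.0818e+00]), 'force': array([0.4581, 1.6883, 5.7625]), 'moment': array([ 0.4871, -0.1738,  0.0765]), 'grip_width': np.float64(0.0305)}
```

arm_command(deltas=[[-1, 0, 0, 0, 0, 0, 0.03], [-1, 0, 0, 0, 0, 0, 0.03]])

```text
clock: 7.4
position: [0.5377, 0.355, 0.0985]
tool_rot: [3.141, 0.0, 3.058]
force: [1.1, 2.9, 4.8]
grip_width: 0.0302
```

```bash
python3 -c "
from h import *
st()"
```

```text
{'clock': np.float64(7.4), 'qpos': array([-0.7169,  0.7311,  0.0635,  1.6594, -0.0621,  0.7525,  0.8633]), 'position': array([0.5377, 0.355 , 0.0985]), 'tool_rot': array([3.1411e+00, 4.0000e-04, 3.0585e+00]), 'force': array([1.1338, 2.8631, 4.793 ]), 'moment': array([ 0.7281, -0.1452,  0.2575]), 'grip_width': np.float64(0.0302)}
```

arm_command(deltas=[[-1, 0, 0, 0, 0, 0, 0.03], [-1, 0, 0, 0, 0, 0, 0.03]])

```text
clock: 7.65
position: [0.5376, 0.355, 0.0984]
tool_rot: [3.141, 0.0, 3.035]
force: [0.0, 3.3, 5.8]
grip_width: 0.0304
```

```bash
python3 -c "
from h import *
st();cv2.imwrite('pics/w6.png',cams.grab_frame('wrist'))"
```

```text
{'clock': np.float64(7.65), 'qpos': array([-0.721 ,  0.7313,  0.0697,  1.6597, -0.0681,  0.7525,  0.845 ]), 'position': array([0.5376, 0.355 , 0.0984]), 'tool_rot': array([3.1413e+00, 3.0000e-04, 3.0352e+00]), 'force': array([0.0407, 3.3093, 5.8445]), 'moment': array([ 0.6339, -0.0804,  0.6042]), 'grip_width': np.float64(0.0304)}
```

arm_command(deltas=[[-0.1, 0, 0, 0, 0, 0, 0], [-0.1, 0, 0, 0, 0, 0, 0], [-0.1, 0, 0, 0, 0, 0, 0]])

```text
clock: 8.07
position: [0.5374, 0.3543, 0.098]
tool_rot: [-3.141, -0.0, 3.035]
force: [-0.3, -0.3, -0.1]
grip_width: 0.0381
```

```bash
python3 -c "
from h import *
st();a=cams.grab_frame('wrist');b=cv2.imread('pics/w6.png')
cv2.imwrite('pics/w7.png',np.hstack([cv2.resize(x[200:400,220:420],None,fx=2,fy=2) for x in (b,a)]))"
```

```text
{'clock': np.float64(8.075), 'qpos': array([-0.7205,  0.7318,  0.0698,  1.6602, -0.068 ,  0.7527,  0.8452]), 'position': array([0.5374, 0.3543, 0.098 ]), 'tool_rot': array([-3.1410e+00, -4.0000e-04,  3.0348e+00]), 'force': array([-0.2676, -0.2747, -0.1173]), 'moment': array([-0.0041,  0.0109, -0.0167]), 'grip_width': np.float64(0.0381)}
```

View pics/w7.png

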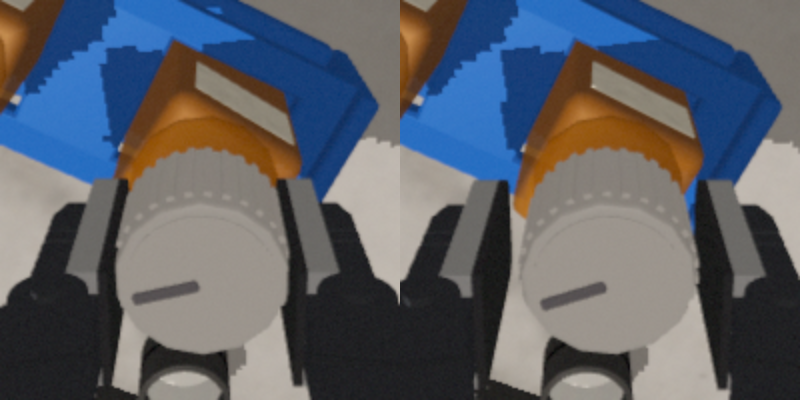

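```bash
cat >> h.py <<'E'
def mark(f,pos,rot,c0,R0,p0,box,z=.110,thr=130,save=None):
    """world angle of dark mark inside a cap"""
    Rt0=Ro.from_euler('xyz',R0).as_matrix();Rct=c0["R"]@Rt0;tct=c0["R"]@p0+c0["t"]   # cam = Rct*tool+tct
    Rt=Ro.from_euler('xyz',rot).as_matrix();c=dict(c0);c["R"]=Rct@Rt.T;c["t"]=tct-c["R"]@np.array(pos)
    g=cv2.cvtColor(f,cv2.COLOR_BGR2GRAY);x0,y0,x1,y1=box
    m=np.zeros_like(g);m[y0:y1,x0:x1]=(g[y0:y1,x0:x1]<thr)
    bl=blobs(m,20)
    n,l,s,ce=cv2.connectedComponentsWithStats(m);i=1+np.argmax(s[1:,4])
    P=np.array([ray(c,u,v,z)[:2] for v,u in np.argwhere(l==i)])
    d=np.linalg.svd(P-P.mean(0))[2][0];q=(P-P.mean(0))@d
    return s[i],P.mean(0).round(4),np.degrees(np.arctan2(d[1],d[0]))%180,np.ptp(q).round(4)
E
python3 - <<'E'
from h import *
s=telemetry.observe();c=cams.get_calibration("wrist");f=cams.grab_frame("wrist");cv2.imwrite("pics/w8.png",f)
a=(c,s["tool_rot"],s["position"])
for thr in (110,100,90):
  print("now",mark(f,s["position"],s["tool_rot"],*a,(286,338,328,360),thr=thr))
  print("w6",mark(cv2.imread("pics/w6.png"),[.5376,.355,.0984],[3.1413,3e-4,3.0352],*a,(282,335,325,360),thr=thr))
  print("w4",mark(cv2.imread("pics/w4.png"),[.5375,.3552,.1001],[3.1407,6e-4,3.1067],*a,(284,335,324,360),thr=thr))
  print("w2",mark(cv2.imread("pics/w2.png"),[.5381,.3556,.1002],[-3.1415,2.8e-3,-2.3135],*a,(284,335,324,360),thr=thr))
  print("w1",mark(cv2.imread("pics/w1.png"),[.5362,.3563,.2482],[3.1408,-1e-4,-2.3131],*a,(303,216,324,234),thr=170-(110-thr)))
E
```

```text
now (array([290, 341,  33,  14, 191], dtype=int32), array([0.5369, 0.3493]), np.float64(103.08370637932595), np.float64(0.0119))
w6 (array([286, 340,  34,  12, 193], dtype=int32), array([0.5364, 0.3487]), np.float64(97.73871152176807), np.float64(0.0118))
w4 (array([286, 341,  34,  10, 185], dtype=int32), array([0.5378, 0.3486]), np.float64(96.12643756551967), np.float64(0.0118))
w2 (array([285, 341,  34,   9, 197], dtype=int32), array([0.5432, 0.3514]), np.float64(144.241798579945), np.float64(0.0118))
w1 (array([305, 224,  16,   4,  33], dtype=int32), array([0.5404, 0.3528]), np.float64(144.95486160325208), np.float64(0.011))
now (array([290, 341,  33,  14, 172], dtype=int32), array([0.5369, 0.3493]), np.float64(103.20326811732835), np.float64(0.0118))
w6 (array([286, 341,  33,  11, 170], dtype=int32), array([0.5365, 0.3486]), np.float64(97.75858308751556), np.float64(0.0116))
w4 (array([286, 342,  33,   8, 165], dtype=int32), array([0.5378, 0.3487]), np.float64(96.0721276796693), np.float64(0.0115))
w2 (array([286, 341,  33,   9, 186], dtype=int32), array([0.5432, 0.3514]), np.float64(144.60657745035084), np.float64(0.0116))
w1 (array([305, 225,  16,   3,  24], dtype=int32), array([0.541 , 0.3525]), np.float64(143.45862361020426), np.float64(0.0109))
now (array([291, 341,  32,  13, 151], dtype=int32), array([0.5368, 0.3494]), np.float64(103.12163753116931), np.float64(0.0113))
w6 (array([287, 341,  32,  11, 150], dtype=int32), array([0.5364, 0.3487]), np.float64(97.83293586136341), np.float64(0.0113))
w4 (array([287, 342,  32,   8, 144], dtype=int32), array([0.5377, 0.3486]), np.float64(96.71090137136052), np.float64(0.0113))
w2 (array([286, 341,  33,   8, 165], dtype=int32), array([0.5432, 0.3514]), np.float64(143.84811488855254), np.float64(0.0116))
w1 (array([312, 225,   4,   2,   4], dtype=int32), array([0.54  , 0.3527]), np.float64(118.99246166463654), np.float64(0.0023))
```

```bash
python3 - <<'E'
from h import *
s=telemetry.observe();c=cams.get_calibration("wrist")
def cam(pos,rot):
    Rt0=Ro.from_euler('xyz',s["tool_rot"]).as_matrix();Rct=c["R"]@Rt0;tct=c["R"]@s["position"]+c["t"]
    Rt=Ro.from_euler('xyz',rot).as_matrix();k=dict(c);k["R"]=Rct@Rt.T;k["t"]=tct-k["R"]@np.array(pos);return k
for n,k in (("w4",cam([.5375,.3552,.1001],[3.1407,6e-4,3.1067])),("w6",cam([.5376,.355,.0984],[3.1413,3e-4,3.0352])),("w8",c),):
    f=cv2.imread(f"pics/{n}.png");h=cv2.cvtColor(f,cv2.COLOR_BGR2HSV)
    m=(h[...,2]>140)&(h[...,1]<70);m[:215]=0;m[285:]=0;m[:,:305]=0;m[:,375:]=0
    n_,l,st_,ce=cv2.connectedComponentsWithStats(m.astype(np.uint8))
    i=1+np.argmax(st_[1:,4]);pts=np.argwhere(l==i)[:,::-1].astype(np.float32)
    r=cv2.minAreaRect(pts);
    # PCA in plane z=.06
    P=np.array([ray(k,u,v,.05)[:2] for u,v in pts]);d=np.linalg.svd(P-P.mean(0))[2][0]
    print(n,st_[i],P.mean(0).round(4),np.degrees(np.arctan2(d[1],d[0]))%180)
E
```

```text
w4 [349 251  18  25 113] [0.5313 0.3735] 32.40352327267389
w6 [332 251  34  21  81] [0.5303 0.3695] 50.877263000179376
w8 [316 236  31  22  95] [0.5223 0.36  ] 50.32478077404072
```

arm_command(deltas=[[-1, 0, 0, 0, 0, 0, 0], [-1, 0, 0, 0, 0, 0, 0], [-1, 0, 0, 0, 0, 0, 0], [-1, 0, 0, 0, 0, 0, 0.03], [-1, 0, 0, 0, 0, 0, 0.06], [-1, 0, 0, 0, 0, 0, 0.06]])

```text
clock: 8.93
position: [0.5378, 0.3549, 0.0985]
tool_rot: [3.141, 0.001, 2.987]
force: [1.0, 2.1, 2.6]
grip_width: 0.0306
```

```bash
python3 -c "
from h import *
st()"
```

```text
{'clock': np.float64(8.925), 'qpos': array([-0.7291,  0.7321,  0.0826,  1.6601, -0.0805,  0.752 ,  0.8078]), 'position': array([0.5378, 0.3549, 0.0985]), 'tool_rot': array([3.1412e+00, 6.0000e-04, 2.9874e+00]), 'force': array([0.9695, 2.0663, 2.611 ]), 'moment': array([ 0.3603, -0.5277,  0.1062]), 'grip_width': np.float64(0.0306)}
```

arm_command(deltas=[[-1, 0, 0, 0, 0, 0, 0.04], [-1, 0, 0, 0, 0, 0, 0.04]])

```text
clock: 9.18
position: [0.5377, 0.355, 0.0985]
tool_rot: [3.141, 0.0, 2.956]
force: [2.4, 2.6, 4.0]
grip_width: 0.0302
```

```bash
python3 -c "
from h import *
st()"
```

```text
{'clock': np.float64(9.175), 'qpos': array([-0.7346,  0.7326,  0.0908,  1.6604, -0.0889,  0.752 ,  0.7831]), 'position': array([0.5377, 0.355 , 0.0985]), 'tool_rot': array([3.1411e+00, 4.0000e-04, 2.9560e+00]), 'force': array([2.3751, 2.6319, 4.0018]), 'moment': array([ 0.8045, -0.6037,  0.2509]), 'grip_width': np.float64(0.0302)}
```

Snug at 0.25 N m. Lift straight up, keeping the preload.

arm_command(deltas=[[-1, 0, 0, -0.1, 0, 0, 0], [-1, 0, 0, -0.2, 0, 0, 0], [-1, 0, 0, -0.35, 0, 0, 0], [-1, 0, 0, -0.5, 0, 0, 0], [-1, 0, 0, -0.7, 0, 0, 0], [-1, 0, 0, -0.85, 0, 0, 0], [-1, 0, 0, -1, 0, 0, 0], [-1, 0, 0, -1, 0, 0, 0]], newtons=60)

```text
clock: 10.18
position: [0.5378, 0.3544, 0.2497]
tool_rot: [3.141, 0.001, 2.956]
force: [-0.4, 0.6, -2.1]
grip_width: 0.0305
```

```bash
python3 -c "
from h import *
st();cv2.imwrite('pics/w9.png',cams.grab_frame('wrist'));go([.45,.25,.37]);go([.45,.2,.37])"
```

```text
{'clock': np.float64(10.175), 'qpos': array([-0.7527,  0.5538,  0.1191,  1.551 , -0.0724,  1.0397,  0.7706]), 'position': array([0.5378, 0.3544, 0.2497]), 'tool_rot': array([3.1407e+00, 1.0000e-03, 2.9560e+00]), 'force': array([-0.369 ,  0.578 , -2.0553]), 'moment': array([-0.0118,  0.0241, -0.0138]), 'grip_width': np.float64(0.0305)}
t 10.225 d [ 0.444 -0.791 -0.81 ] rv [-0. -0.  0.]
t 10.225 d [ 0.383 -1.118 -0.81 ] rv [-0. -0.  0.]
```

View pics/w9.png

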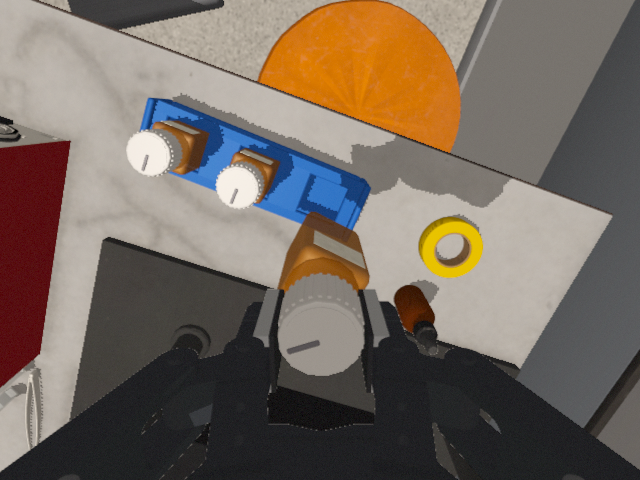

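arm_command(deltas=[[-1, 0.05, -0.09, -0.3, 0, 0, 0], [-1, 0.14, -0.26, -0.6, 0, 0, 0], [-1, 0.25, -0.45, -0.82, 0, 0, 0], [-1, 0.36, -0.64, -0.82, 0, 0, 0], [-1, 0.44, -0.79, -0.82, 0, 0, 0], [-1, 0.44, -0.79, -0.82, 0, 0, 0]])

```text
clock: 10.98
position: [0.45, 0.2489, 0.3709]
tool_rot: [-3.141, -0.001, 2.955]
force: [-0.3, -0.5, -0.6]
grip_width: 0.0303
```

```bash
python3 -c "
from h import *
st();go([.47,.1,.375]);go([.47,.11,.375],2.956-.4)"
```

```text
{'clock': np.float64(10.975), 'qpos': array([-0.7378,  0.2284,  0.1444,  1.7241, -0.035 ,  1.1929,  0.8004]), 'position': array([0.45  , 0.2489, 0.3709]), 'tool_rot': array([-3.1406e+00, -9.0000e-04,  2.9553e+00]), 'force': array([-0.3489, -0.5218, -0.5606]), 'moment': array([0.04  , 0.02  , 0.0075]), 'grip_width': np.float64(0.0303)}
t 10.975 d [-0.315 -0.951 -0.027] rv [-0.001 -0.001  0.   ]
t 10.975 d [-0.302 -0.886 -0.027] rv [-0.001 -0.001  0.508]
```

arm_command(deltas=[[-1, -0.1, -0.28, -0.03, 0, 0, 0], [-1, -0.2, -0.6, -0.03, 0, 0, 0], [-1, -0.3, -0.95, -0.03, 0, 0, 0], [-1, -0.3, -0.95, -0.03, 0, 0, 0], [-1, -0.3, -0.95, -0.03, 0, 0, 0]])

```text
clock: 11.6
position: [0.469, 0.1026, 0.3752]
tool_rot: [-3.141, -0.001, 2.957]
force: [-0.0, 0.5, -1.9]
grip_width: 0.0303
```

```bash
python3 -c "
from h import *
st();go([.52,-.04,.375]);go([.592,-.302,.375])"
```

```text
{'clock': np.float64(11.6), 'qpos': array([-0.5412,  0.163 ,  0.2354,  1.7983, -0.0409,  1.186 ,  1.0926]), 'position': array([0.469 , 0.1026, 0.3752]), 'tool_rot': array([-3.1412e+00, -9.0000e-04,  2.9567e+00]), 'force': array([-0.0286,  0.5212, -1.942 ]), 'moment': array([ 0.057 , -0.0082,  0.0588]), 'grip_width': np.float64(0.0303)}
t 11.6 d [-0.509 -0.872  0.002] rv [-0.001 -0.001  0.   ]
t 11.6 d [-1.302e+00 -2.501e+00  1.000e-03] rv [-0.001 -0.001  0.   ]
```

arm_command(deltas=[[-1, -0.15, -0.29, 0, 0, 0, 0], [-1, -0.3, -0.58, 0, 0, 0, 0], [-1, -0.45, -0.9, 0, 0, 0, 0], [-1, -0.5, -1, 0, 0, 0, 0], [-1, -0.5, -1, 0, 0, 0, 0]])

```text
clock: 12.22
position: [0.5154, -0.0591, 0.3751]
tool_rot: [-3.141, -0.001, 2.956]
force: [-0.4, 0.3, -0.8]
grip_width: 0.0304
```

```bash
python3 -c "
from h import *
st();go([.592,-.302,.375])"
```

```text
{'clock': np.float64(12.225), 'qpos': array([-0.2849,  0.2411,  0.3551,  1.7147, -0.0886,  1.2027,  1.4781]), 'position': array([ 0.5154, -0.0591,  0.3751]), 'tool_rot': array([-3.1410e+00, -1.0000e-03,  2.9562e+00]), 'force': array([-0.4183,  0.3126, -0.7813]), 'moment': array([ 0.0836, -0.0027, -0.0184]), 'grip_width': np.float64(0.0304)}
t 12.225 d [-8.010e-01 -1.498e+00  1.000e-03] rv [-0.001 -0.001  0.   ]
```

arm_command(deltas=[[-1, -0.17, -0.32, 0, 0, 0, 0], [-1, -0.34, -0.64, 0, 0, 0, 0], [-1, -0.53, -1, 0, 0, 0, 0], [-1, -0.53, -1, 0, 0, 0, 0], [-1, -0.53, -1, 0, 0, 0, 0]])

```text
clock: 12.85
position: [0.5661, -0.2194, 0.3751]
tool_rot: [3.141, -0.001, 2.958]
force: [-0.4, 0.6, -1.4]
grip_width: 0.0306
```

```bash
python3 -c "
from h import *
st();go([.592,-.302,.25])"
```

```text
{'clock': np.float64(12.85), 'qpos': array([-0.0111,  0.416 ,  0.4176,  1.493 , -0.173 ,  1.2703,  1.8138]), 'position': array([ 0.5661, -0.2194,  0.3751]), 'tool_rot': array([ 3.1408e+00, -1.1000e-03,  2.9583e+00]), 'force': array([-0.3854,  0.6413, -1.3941]), 'moment': array([ 0.0806, -0.0207,  0.0567]), 'grip_width': np.float64(0.0306)}
t 12.85 d [-0.271 -0.51   0.833] rv [ 0.001 -0.001 -0.   ]
```

arm_command(deltas=[[-1, -0.14, -0.26, 0, 0, 0, 0.1], [-1, -0.27, -0.51, 0, 0, 0, 0.2], [-1, -0.27, -0.51, 0.2, 0, 0, 0.3], [-1, -0.27, -0.51, 0.5, 0, 0, 0.3], [-1, -0.27, -0.51, 0.83, 0, 0, 0.3], [-1, -0.27, -0.51, 0.83, 0, 0, 0.3]])

```text
clock: 13.6
position: [0.5908, -0.3008, 0.2487]
tool_rot: [3.141, -0.006, 2.724]
force: [-0.2, 0.3, -0.4]
grip_width: 0.0301
```

```bash
python3 -c "
from h import *
st();cv2.imwrite('pics/w10.png',cams.grab_frame('wrist'));cv2.imwrite('pics/s10.png',cams.grab_frame('scene'));go([.592,-.302,.1])"
```

```text
{'clock': np.float64(13.6), 'qpos': array([ 0.1117,  0.6264,  0.4387,  1.5019, -0.2863,  1.083 ,  1.7663]), 'position': array([ 0.5908, -0.3008,  0.2487]), 'tool_rot': array([ 3.1408, -0.0056,  2.7235]), 'force': array([-0.2287,  0.3155, -0.3625]), 'moment': array([ 0.0302,  0.0388, -0.0064]), 'grip_width': np.float64(0.0301)}
t 13.7 d [0.005 0.005 1.02 ] rv [0.    0.001 0.   ]
```

View pics/w10.png

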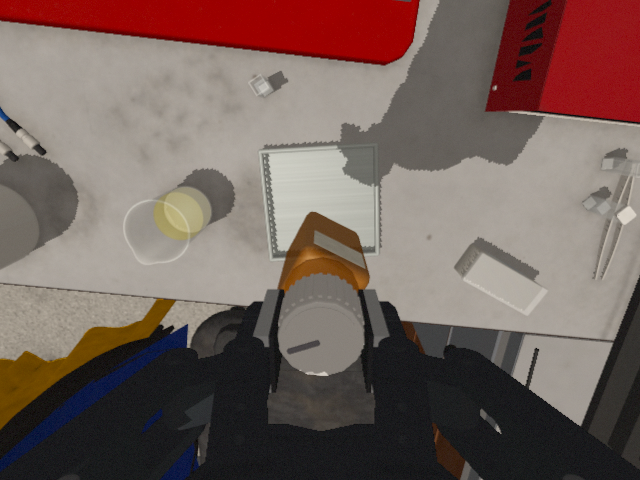

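View pics/s10.png

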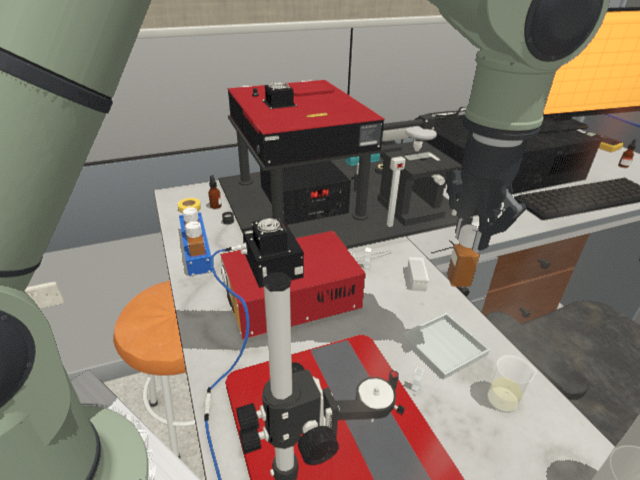

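```bash
python3 -c "
from h import *
c=cams.get_calibration('wrist')
P=[ray(c,u,v,.016).round(4) for u,v in [(262,150),(377,144.5),(380,251),(272,260)]];print(*P,np.mean(P,0))"
```

```text
[ 0.5294 -0.3353  0.016 ] [ 0.5687 -0.2348  0.016 ] [ 0.6689 -0.2709  0.016 ] [ 0.6328 -0.3761  0.016 ] [ 0.59995  -0.304275  0.016   ]
```

arm_command(deltas=[[-1, 0, 0, 0.2, 0, 0, 0], [-1, 0, 0, 0.45, 0, 0, 0], [-1, 0, 0, 0.7, 0, 0, 0], [-1, 0, 0, 0.9, 0, 0, 0], [-1, 0, 0, 0.98, 0, 0, 0], [-1, 0, 0, 0.98, 0, 0, 0]])

```text
clock: 14.45
position: [0.592, -0.3041, 0.1056]
tool_rot: [3.141, 0.001, 2.721]
force: [-0.0, 0.3, 0.0]
grip_width: 0.0299
```

```bash
python3 -c "
from h import *
st()"
```

```text
{'clock': np.float64(14.45), 'qpos': array([ 0.1563,  0.7857,  0.3687,  1.606 , -0.3577,  0.816 ,  1.8237]), 'position': array([ 0.592 , -0.3041,  0.1056]), 'tool_rot': array([3.1415e+00, 1.3000e-03, 2.7212e+00]), 'force': array([-0.0035,  0.2638,  0.0226]), 'moment': array([-0.0393, -0.0427, -0.0669]), 'grip_width': np.float64(0.0299)}
```

arm_command(deltas=[[-1, 0, 0, 0.03, 0, 0, 0], [-1, 0, 0, 0.05, 0, 0, 0], [-1, 0, 0, 0.05, 0, 0, 0]])

```text
clock: 14.82
position: [0.5913, -0.304, 0.097]
tool_rot: [3.142, 0.0, 2.721]
force: [0.1, -0.2, -1.3]
grip_width: 0.0307
```

```bash
python3 -c "
from h import *
st()"
```

```text
{'clock': np.float64(14.825), 'qpos': array([ 0.1594,  0.7963,  0.3638,  1.6103, -0.3618,  0.8021,  1.8269]), 'position': array([ 0.5913, -0.304 ,  0.097 ]), 'tool_rot': array([3.1415e+00, 2.0000e-04, 2.7208e+00]), 'force': array([ 0.1336, -0.1888, -1.2701]), 'moment': array([0.0679, 0.0162, 0.0314]), 'grip_width': np.float64(0.0307)}
```

arm_command(deltas=[[-1, 0, 0, 0.01, 0, 0, 0], [-1, 0, 0, 0.02, 0, 0, 0], [-1, 0, 0, 0.03, 0, 0, 0], [-1, 0, 0, 0.03, 0, 0, 0]])

```text
clock: 15.32
position: [0.5914, -0.304, 0.0924]
tool_rot: [3.142, 0.0, 2.721]
force: [0.6, 0.3, 2.8]
grip_width: 0.0302
```

```bash
python3 -c "
from h import *
st()"
```

```text
{'clock': np.float64(15.325), 'qpos': array([ 0.1611,  0.8023,  0.3611,  1.6118, -0.3641,  0.7944,  1.8287]), 'position': array([ 0.5914, -0.304 ,  0.0924]), 'tool_rot': array([3.1416e+00, 3.0000e-04, 2.7209e+00]), 'force': array([0.6445, 0.3212, 2.8425]), 'moment': array([ 0.1551,  0.0752, -0.0415]), 'grip_width': np.float64(0.0302)}
```

Contact at z = 0.0924 as expected. Release.

arm_command(deltas=[[0, 0, 0, 0, 0, 0, 0], [0, 0, 0, 0, 0, 0, 0], [0.1, 0, 0, 0, 0, 0, 0], [0.1, 0, 0, -0.2, 0, 0, 0], [0.1, 0, 0, -0.5, 0, 0, 0], [0.1, 0, 0, -0.8, 0, 0, 0], [0.1, 0, 0, -1, 0, 0, 0]])

```text
clock: 16.2
position: [0.5915, -0.3042, 0.2445]
tool_rot: [3.142, 0.002, 2.721]
force: [0.1, 0.6, -0.7]
grip_width: 0.047
```

```bash
python3 -c "
from h import *
st();c=cams.get_calibration('wrist');cv2.imwrite('pics/w11.png',cams.grab_frame('wrist'));cv2.imwrite('pics/s11.png',cams.grab_frame('scene'));go([.592,-.302,.37]);go([.5,.0,.37])"
```

```text
{'clock': np.float64(16.2), 'qpos': array([ 0.1144,  0.6305,  0.4406,  1.5069, -0.2912,  1.0677,  1.7712]), 'position': array([ 0.5915, -0.3042,  0.2445]), 'tool_rot': array([3.1416e+00, 1.8000e-03, 2.7207e+00]), 'force': array([ 0.0512,  0.5988, -0.7247]), 'moment': array([-0.0074, -0.0244,  0.0142]), 'grip_width': np.float64(0.047)}
t 16.3 d [ 0.005  0.016 -0.828] rv [0.    0.006 0.   ]
t 16.3 d [ 1.387  1.603 -0.834] rv [0.    0.006 0.   ]
```

View pics/w11.png

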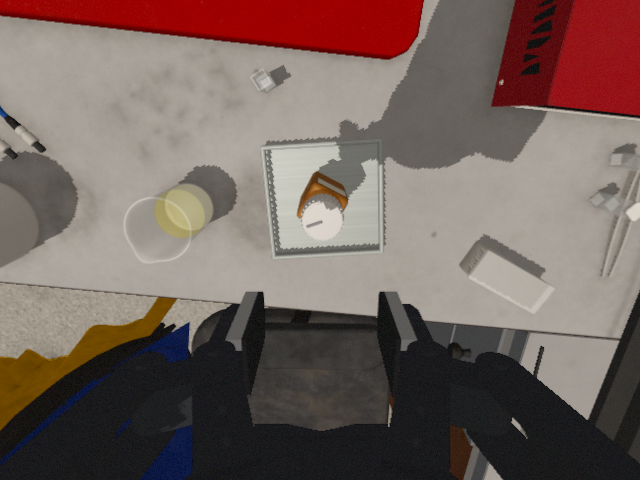

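View pics/s11.png

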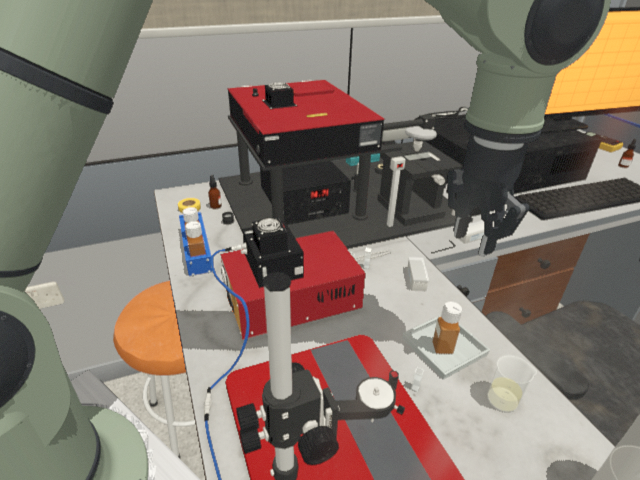

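arm_command(deltas=[[0.2, 0, 0, -0.3, 0, 0, 0], [0.2, 0.15, 0.2, -0.6, 0, 0, 0], [0.2, 0.4, 0.5, -0.8, 0, 0, 0], [0.2, 0.65, 0.75, -0.8, 0, 0, 0], [0.2, 0.8, 0.93, -0.8, 0, 0, 0], [0.2, 0.8, 0.93, -0.8, 0, 0, 0]])

```text
clock: 17.05
position: [0.5384, -0.1249, 0.3622]
tool_rot: [3.14, -0.0, 2.725]
force: [0.5, -1.1, 0.9]
grip_width: 0.0514
```

```bash
python3 -c "
from h import *
st();go([.49,-.03,.36],2.95);go([.46,.1,.36],2.95)"
```

```text
{'clock': np.float64(17.05), 'qpos': array([-0.2359,  0.327 ,  0.4779,  1.6585, -0.1608,  1.1952,  1.4335]), 'position': array([ 0.5384, -0.1249,  0.3622]), 'tool_rot': array([ 3.1405e+00, -5.0000e-04,  2.7247e+00]), 'force': array([ 0.5379, -1.1106,  0.9023]), 'moment': array([ 0.0106, -0.0167,  0.0169]), 'grip_width': np.float64(0.0514)}
t 17.05 d [0.551 0.448 0.015] rv [ 0.002 -0.    -0.287]
t 17.05 d [1.085 1.159 0.016] rv [ 0.002 -0.    -0.287]
```

arm_command(deltas=[[0.2, 0.27, 0.25, 0, 0, 0, -0.1], [0.2, 0.55, 0.5, 0, 0, 0, -0.2], [0.2, 0.8, 0.8, 0, 0, 0, -0.3], [0.2, 0.98, 1, 0, 0, 0, -0.4], [0.2, 0.98, 1, 0, 0, 0, -0.4]])

```text
clock: 17.68
position: [0.4653, 0.0714, 0.362]
tool_rot: [3.141, -0.0, 3.04]
force: [1.1, -0.8, 0.3]
grip_width: 0.0511
```

```bash
python3 -c "
from h import *
st();go([.467,.247,.3],3.97)"
```

```text
{'clock': np.float64(17.675), 'qpos': array([-0.5573,  0.1573,  0.3229,  1.8444, -0.0551,  1.1488,  1.2533]), 'position': array([0.4653, 0.0714, 0.362 ]), 'tool_rot': array([ 3.1412e+00, -5.0000e-04,  3.0396e+00]), 'force': array([ 1.071 , -0.7978,  0.3495]), 'moment': array([-0.0197, -0.044 ,  0.0471]), 'grip_width': np.float64(0.0511)}
t 17.675 d [0.108 1.166 0.414] rv [ 1.000e-03 -0.000e+00 -1.185e+00]
```

arm_command(deltas=[[0.2, 0.03, 0.3, 0, 0, 0, -0.2], [0.2, 0.06, 0.6, 0, 0, 0, -0.4], [0.2, 0.09, 0.9, 0.1, 0, 0, -0.6], [0.2, 0.1, 1, 0.3, 0, 0, -0.8], [0.2, 0.1, 1, 0.4, 0, 0, -0.95], [0.2, 0.1, 1, 0.4, 0, 0, -0.95]])

```text
clock: 18.42
position: [0.4672, 0.2187, 0.3012]
tool_rot: [-3.141, -0.002, -2.505]
force: [0.8, 0.0, 0.3]
grip_width: 0.0516
```

```bash
python3 -c "
from h import *
st();go([.467,.247,.25],3.97)"
```

```text
{'clock': np.float64(18.425), 'qpos': array([-0.6516,  0.2919,  0.1244,  1.8231, -0.0411,  1.0314,  1.6964]), 'position': array([0.4672, 0.2187, 0.3012]), 'tool_rot': array([-3.1414e+00, -2.3000e-03, -2.5049e+00]), 'force': array([0.7572, 0.0359, 0.3265]), 'moment': array([-0.0053,  0.0009,  0.0371]), 'grip_width': np.float64(0.0516)}
t 18.425 d [-0.112  0.153  0.341] rv [ 0.    -0.003 -0.244]
```

arm_command(deltas=[[0.2, -0.11, 0.15, 0.15, 0, 0, -0.15], [0.2, -0.11, 0.15, 0.34, 0, 0, -0.24], [0.2, -0.11, 0.15, 0.34, 0, 0, -0.24]])

```text
clock: 18.8
position: [0.4667, 0.2468, 0.2506]
tool_rot: [3.141, -0.002, -2.318]
force: [0.8, 0.5, 1.0]
grip_width: 0.0514
```

```bash
python3 -c "
from h import *
st();cv2.imwrite('pics/w12.png',cams.grab_frame('wrist'));go([.4665,.247,.0985],3.97)"
```

```text
{'clock': np.float64(18.8), 'qpos': array([-0.6546,  0.3667,  0.0724,  1.8542, -0.032 ,  0.9241,  1.8268]), 'position': array([0.4667, 0.2468, 0.2506]), 'tool_rot': array([ 3.1414e+00, -2.3000e-03, -2.3180e+00]), 'force': array([0.7933, 0.4519, 0.9576]), 'moment': array([ 0.0479, -0.0452, -0.0154]), 'grip_width': np.float64(0.0514)}
t 18.85 d [0.003 0.004 1.022] rv [-0.    -0.001 -0.007]
```

View pics/w12.png

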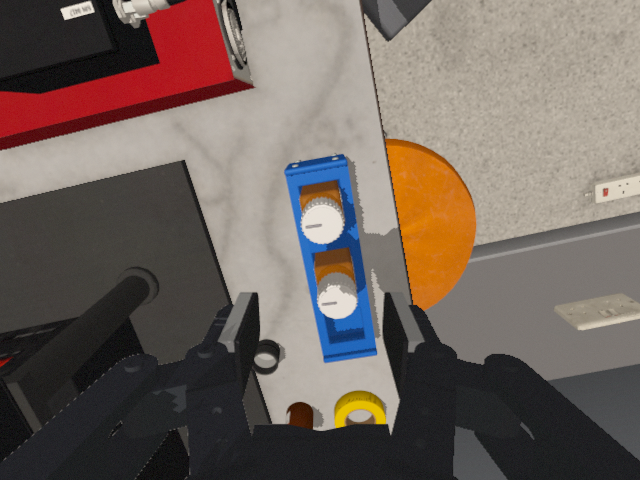

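arm_command(deltas=[[0.2, 0, 0, 0.3, 0, 0, 0], [0.2, 0, 0, 0.6, 0, 0, 0], [0.2, 0, 0, 0.9, 0, 0, 0], [0.2, 0, 0, 1, 0, 0, 0], [0.2, 0, 0, 1, 0, 0, 0]])

```text
clock: 19.48
position: [0.4673, 0.2479, 0.1021]
tool_rot: [-3.141, 0.0, -2.315]
force: [0.1, 0.2, 0.0]
grip_width: 0.0508
```

arm_command(deltas=[[-1, 0, 0, 0, 0, 0, 0], [-1, 0, 0, 0, 0, 0, 0], [-1, 0, 0, 0, 0, 0, 0], [-1, 0, 0, 0, 0, 0, 0], [-1, 0, 0, 0, 0, 0, 0]], newtons=60)

```text
clock: 20.1
position: [0.4676, 0.2486, 0.1033]
tool_rot: [-3.141, 0.003, -2.314]
force: [-0.9, -0.7, 10.0]
grip_width: 0.0304
```

```bash
python3 -c "
from h import *
st()"
```

```text
{'clock': np.float64(20.1), 'qpos': array([-0.6358,  0.582 ,  0.0478,  1.971 , -0.0475,  0.5866,  1.842 ]), 'position': array([0.4676, 0.2486, 0.1033]), 'tool_rot': array([-3.1409e+00,  3.0000e-03, -2.3140e+00]), 'force': array([-0.9144, -0.6633,  9.9501]), 'moment': array([-0.0866,  0.2306,  0.0055]), 'grip_width': np.float64(0.0304)}
```

arm_command(deltas=[[-1, 0, 0, 0, 0, 0, 0.06], [-1, 0, 0, 0, 0, 0, 0.06]])

```text
clock: 20.35
position: [0.4678, 0.2486, 0.1033]
tool_rot: [-3.141, 0.003, -2.362]
force: [0.2, -0.8, 7.7]
grip_width: 0.0302
```

```bash
python3 -c "
from h import *
st()"
```

```text
{'clock': np.float64(20.35), 'qpos': array([-0.6455,  0.5826,  0.061 ,  1.9713, -0.0605,  0.5859,  1.8064]), 'position': array([0.4678, 0.2486, 0.1033]), 'tool_rot': array([-3.1409,  0.0033, -2.3619]), 'force': array([ 0.1901, -0.8325,  7.6862]), 'moment': array([-0.1239, -0.0622, -0.0603]), 'grip_width': np.float64(0.0302)}
```

arm_command(deltas=[[-1, 0, 0, 0, 0, 0, 0.06], [-1, 0, 0, 0, 0, 0, 0.06]])

```text
clock: 20.6
position: [0.4678, 0.2486, 0.1033]
tool_rot: [-3.141, 0.003, -2.409]
force: [0.6, -0.7, 9.0]
grip_width: 0.0303
```

```bash
python3 -c "
from h import *
st()"
```

```text
{'clock': np.float64(20.6), 'qpos': array([-0.6549,  0.5833,  0.074 ,  1.9718, -0.0734,  0.5856,  1.7714]), 'position': array([0.4678, 0.2486, 0.1033]), 'tool_rot': array([-3.141 ,  0.0033, -2.409 ]), 'force': array([ 0.6321, -0.6664,  8.9794]), 'moment': array([-0.1963, -0.0786, -0.0285]), 'grip_width': np.float64(0.0303)}
```

arm_command(deltas=[[-1, 0, 0, 0, 0, 0, 0.06], [-1, 0, 0, 0, 0, 0, 0.06]])

```text
clock: 20.85
position: [0.4677, 0.2485, 0.1032]
tool_rot: [-3.141, 0.003, -2.456]
force: [-0.7, -1.4, 8.1]
grip_width: 0.0306
```

```bash
python3 -c "
from h import *
st()"
```

```text
{'clock': np.float64(20.85), 'qpos': array([-0.6643,  0.584 ,  0.0869,  1.9724, -0.0864,  0.5854,  1.7364]), 'position': array([0.4677, 0.2485, 0.1032]), 'tool_rot': array([-3.1411e+00,  3.1000e-03, -2.4562e+00]), 'force': array([-0.7487, -1.3604,  8.1296]), 'moment': array([-0.3947, -0.0387, -0.0429]), 'grip_width': np.float64(0.0306)}
```

arm_command(deltas=[[-1, 0, 0, 0, 0, 0, 0.06], [-1, 0, 0, 0, 0, 0, 0.06]])

```text
clock: 21.1
position: [0.4674, 0.2483, 0.1032]
tool_rot: [-3.141, 0.002, -2.503]
force: [-1.7, -2.2, 10.9]
grip_width: 0.0301
```

```bash
python3 -c "
from h import *
st()"
```

```text
{'clock': np.float64(21.1), 'qpos': array([-0.6738,  0.5846,  0.0997,  1.9732, -0.0993,  0.5858,  1.7017]), 'position': array([0.4674, 0.2483, 0.1032]), 'tool_rot': array([-3.1414e+00,  2.4000e-03, -2.5029e+00]), 'force': array([-1.6818, -2.1539, 10.8608]), 'moment': array([-0.5514,  0.3944,  0.2849]), 'grip_width': np.float64(0.0301)}
```

arm_command(deltas=[[-1, 0, 0, 0, 0, 0, 0.05], [-1, 0, 0, 0, 0, 0, 0.05]])

```text
clock: 21.35
position: [0.4675, 0.2482, 0.1032]
tool_rot: [-3.141, 0.002, -2.541]
force: [-1.9, -3.5, 11.2]
grip_width: 0.0302
```

```bash
python3 -c "
from h import *
st()"
```

```text
{'clock': np.float64(21.35), 'qpos': array([-0.6816,  0.5853,  0.1104,  1.9737, -0.1098,  0.5857,  1.6731]), 'position': array([0.4675, 0.2482, 0.1032]), 'tool_rot': array([-3.1412e+00,  2.4000e-03, -2.5413e+00]), 'force': array([-1.9338, -3.5431, 11.1846]), 'moment': array([-0.7664,  0.3132,  0.9352]), 'grip_width': np.float64(0.0302)}
```

arm_command(deltas=[[0, 0, 0, 0, 0, 0, 0], [0, 0, 0, 0, 0, 0, 0], [0.2, 0, 0, 0, 0, 0, 0], [0.2, 0, 0, -0.2, 0, 0, 0], [0.2, 0, 0, -0.5, 0, 0, 0], [0.2, 0, 0, -0.8, 0, 0, 0], [0.2, 0, 0, -0.8, 0, 0, 0]])

```text
clock: 22.22
position: [0.4678, 0.2486, 0.2244]
tool_rot: [3.141, 0.005, -2.542]
force: [0.2, 0.4, 0.1]
grip_width: 0.0507
```

```bash
python3 -c "
from h import *
st();go([.5005,.301,.22],3.97)"
```

```text
{'clock': np.float64(22.225), 'qpos': array([-0.7148,  0.4016,  0.1506,  1.8866, -0.0783,  0.8538,  1.6459]), 'position': array([0.4678, 0.2486, 0.2244]), 'tool_rot': array([ 3.1414,  0.0052, -2.5416]), 'force': array([0.1562, 0.437 , 0.0852]), 'moment': array([-0.0203, -0.0249,  0.0085]), 'grip_width': np.float64(0.0507)}
t 22.225 d [-0.377  0.165  0.031] rv [-0.001  0.007 -0.291]
```

arm_command(deltas=[[0.2, -0.18, 0.08, 0, 0, 0, -0.15], [0.2, -0.38, 0.165, 0, 0, 0, -0.29], [0.2, -0.38, 0.165, 0, 0, 0, -0.29], [0.2, -0.38, 0.165, 0, 0, 0, -0.29]])

```text
clock: 22.72
position: [0.4993, 0.2999, 0.2206]
tool_rot: [3.141, -0.001, -2.315]
force: [-0.6, -0.4, 0.3]
grip_width: 0.0513
```

```bash
python3 -c "
from h import *
st();c=cams.get_calibration('wrist');cv2.imwrite('pics/w13.png',cams.grab_frame('wrist'));print(proj(c,(.5005,.301,.11)));go([.5005,.301,.099],3.97)"
```

```text
{'clock': np.float64(22.725), 'qpos': array([-0.707 ,  0.4874,  0.0901,  1.7474, -0.0532,  0.9107,  1.803 ]), 'position': array([0.4993, 0.2999, 0.2206]), 'tool_rot': array([ 3.1415e+00, -1.5000e-03, -2.3147e+00]), 'force': array([-0.5742, -0.3764,  0.2924]), 'moment': array([-0.0528,  0.0156,  0.0296]), 'grip_width': np.float64(0.0513)}
[321.1967911  240.10611072]
t 22.775 d [-0.012 -0.     0.812] rv [-0.    -0.001 -0.002]
```

View pics/w13.png

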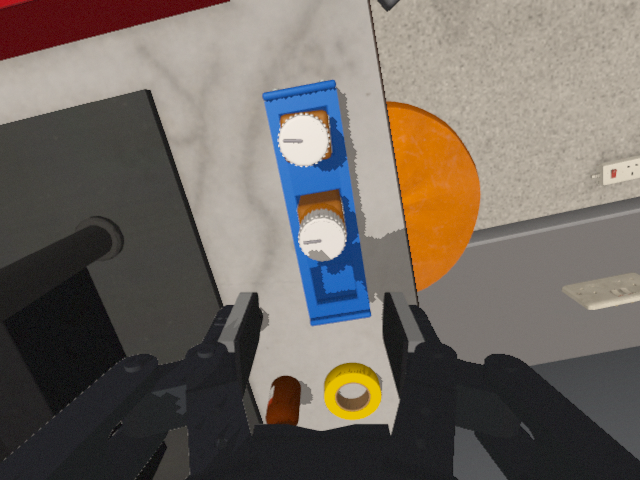

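arm_command(deltas=[[0.2, -0.01, 0, 0.3, 0, 0, 0], [0.2, -0.01, 0, 0.6, 0, 0, 0], [0.2, -0.01, 0, 0.82, 0, 0, 0], [0.2, -0.01, 0, 0.82, 0, 0, 0], [0.2, -0.01, 0, 0.82, 0, 0, 0]])

```text
clock: 23.4
position: [0.5012, 0.3017, 0.0997]
tool_rot: [-3.141, 0.001, -2.314]
force: [0.1, -0.4, 0.5]
grip_width: 0.0509
```

arm_command(deltas=[[-1, 0, 0, 0, 0, 0, 0], [-1, 0, 0, 0, 0, 0, 0], [-1, 0, 0, 0, 0, 0, 0], [-1, 0, 0, 0, 0, 0, 0], [-1, 0, 0, 0, 0, 0, 0.06], [-1, 0, 0, 0, 0, 0, 0.12]], newtons=60)

```text
clock: 24.15
position: [0.5015, 0.3024, 0.1]
tool_rot: [-3.141, 0.003, -2.409]
force: [-0.1, 1.0, 8.8]
grip_width: 0.0304
```

```bash
python3 -c "
from h import *
st()"
```

```text
{'clock': np.float64(24.15), 'qpos': array([-0.709 ,  0.6559,  0.0935,  1.8262, -0.0931,  0.6607,  1.7418]), 'position': array([0.5015, 0.3024, 0.1   ]), 'tool_rot': array([-3.1414e+00,  2.9000e-03, -2.4093e+00]), 'force': array([-0.1278,  0.9817,  8.8109]), 'moment': array([-0.0893, -0.0341,  0.1352]), 'grip_width': np.float64(0.0304)}
```

arm_command(deltas=[[-1, 0, 0, 0, 0, 0, 0.06], [-1, 0, 0, 0, 0, 0, 0.06]])

```text
clock: 24.4
position: [0.5016, 0.3023, 0.0999]
tool_rot: [-3.141, 0.003, -2.456]
force: [-0.0, 0.2, 9.2]
grip_width: 0.0302
```

```bash
python3 -c "
from h import *
st()"
```

```text
{'clock': np.float64(24.4), 'qpos': array([-0.718 ,  0.6568,  0.1064,  1.8267, -0.1057,  0.6607,  1.7066]), 'position': array([0.5016, 0.3023, 0.0999]), 'tool_rot': array([-3.1413e+00,  2.9000e-03, -2.4557e+00]), 'force': array([-0.036 ,  0.2167,  9.2245]), 'moment': array([-0.1394, -0.0739, -0.0157]), 'grip_width': np.float64(0.0302)}
```

arm_command(deltas=[[-1, 0, 0, 0, 0, 0, 0.05], [-1, 0, 0, 0, 0, 0, 0.05]])

```text
clock: 24.65
position: [0.5015, 0.3022, 0.0999]
tool_rot: [-3.141, 0.003, -2.494]
force: [-0.4, -0.2, 9.1]
grip_width: 0.03
```

```bash
python3 -c "
from h import *
st()"
```

```text
{'clock': np.float64(24.65), 'qpos': array([-0.7252,  0.6575,  0.1169,  1.8271, -0.1162,  0.6607,  1.6771]), 'position': array([0.5015, 0.3022, 0.0999]), 'tool_rot': array([-3.1414e+00,  2.8000e-03, -2.4945e+00]), 'force': array([-0.4315, -0.2086,  9.1347]), 'moment': array([-0.1733, -0.0739,  0.2993]), 'grip_width': np.float64(0.03)}
```

arm_command(deltas=[[-1, 0, 0, 0, 0, 0, 0.05], [-1, 0, 0, 0, 0, 0, 0.05]])

```text
clock: 24.9
position: [0.5015, 0.3022, 0.0999]
tool_rot: [-3.141, 0.003, -2.533]
force: [-0.5, -1.2, 9.9]
grip_width: 0.0305
```

```bash
python3 -c "
from h import *
st()"
```

```text
{'clock': np.float64(24.9), 'qpos': array([-0.7326,  0.6583,  0.1275,  1.8276, -0.1265,  0.6608,  1.6478]), 'position': array([0.5015, 0.3022, 0.0999]), 'tool_rot': array([-3.1413e+00,  2.7000e-03, -2.5329e+00]), 'force': array([-0.4636, -1.2124,  9.8782]), 'moment': array([-0.2974, -0.1039,  0.9417]), 'grip_width': np.float64(0.0305)}
```

arm_command(deltas=[[0, 0, 0, 0, 0, 0, 0], [0, 0, 0, 0, 0, 0, 0], [0.2, 0, 0, 0, 0, 0, 0], [0.2, 0, 0, -0.2, 0, 0, 0], [0.2, 0, 0, -0.5, 0, 0, 0], [0.2, 0, 0, -0.8, 0, 0, 0], [0.2, 0, 0, -1, 0, 0, 0], [0.2, 0, 0, -1, 0, 0, 0]])

```text
clock: 25.9
position: [0.5015, 0.3021, 0.2505]
tool_rot: [3.141, 0.004, -2.534]
force: [-0.9, 0.7, -0.4]
grip_width: 0.0514
```

```bash
python3 - <<'E'
from h import *
st();s=telemetry.observe();c=cams.get_calibration('wrist');f=cams.grab_frame('wrist');cv2.imwrite('pics/w14.png',f)
cv2.imwrite('pics/t14.png',cams.grab_frame('top'));cv2.imwrite('pics/s14.png',cams.grab_frame('scene'))
for p in ((.501,.301),(.4665,.247)):
    print(proj(c,(*p,.11)))
E
```

```text
{'clock': np.float64(25.9), 'qpos': array([-0.7657,  0.4596,  0.1716,  1.7162, -0.0922,  0.97  ,  1.619 ]), 'position': array([0.5015, 0.3021, 0.2505]), 'tool_rot': array([ 3.1414,  0.0036, -2.5337]), 'force': array([-0.9155,  0.6985, -0.3705]), 'moment': array([0.0018, 0.0254, 0.0083]), 'grip_width': np.float64(0.0514)}
[320.35695708 222.63142944]
[284.1822136  139.45939143]
```

View pics/w14.png

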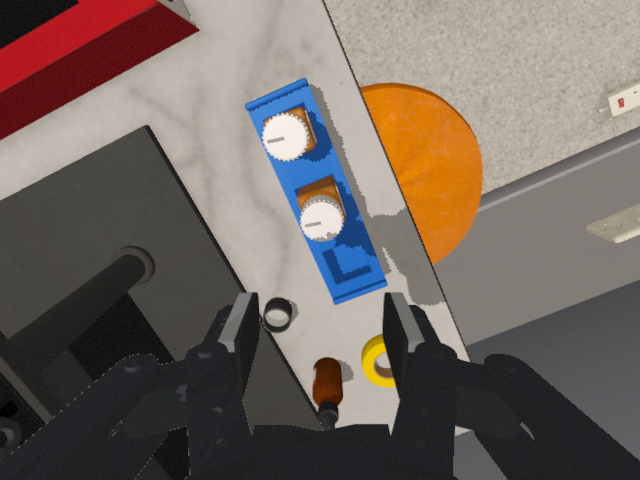

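View pics/s14.png

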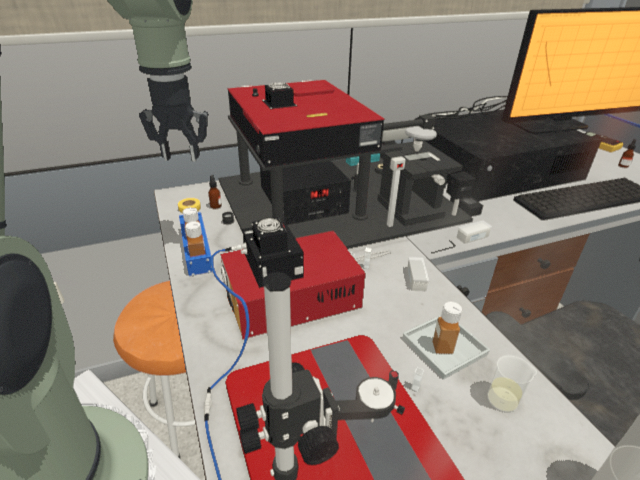

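```bash
python3 - <<'E'
from h import *
s=telemetry.observe();c=cams.get_calibration('wrist');a=(c,s["tool_rot"],s["position"])
Ps={"w1":([.5362,.3563,.2482],[3.1408,-1e-4,-2.3131]),"w12":([.4667,.2468,.2506],[3.1414,-.0023,-2.318]),"w13":([.4993,.2999,.2206],[3.1415,-.0015,-2.3147]),"w14":([.5015,.3021,.2505],[3.1414,.0036,-2.5337])}
B={("w12",3):(304,220,324,232),("w12",2):(318,298,338,310),("w13",2):(302,234,322,248),("w13",3):(280,134,303,147),("w14",2):(303,218,323,230),("w14",3):(264,132,288,148),("w1",1):(303,218,324,232),("w1",2):(285,127,308,142),("w1",3):(264,22,287,38)}
for (n,k),b in B.items():
    f=cv2.imread(f"pics/{n}.png")
    for thr in(175,150): 
        try:r=mark(f,*Ps[n],*a,b,thr=thr);print(n,k,thr,r[0],r[2].round(1),r[3])
        except Exception as e:print(n,k,e)
f=cv2.imread("pics/w14.png");cv2.imwrite("pics/z14.png",cv2.resize(f[70:270,220:400],None,fx=3,fy=3,interpolation=cv2.INTER_CUBIC))
f=cv2.imread("pics/w11.png");cv2.imwrite("pics/z11.png",cv2.resize(f[130:270,250:400],None,fx=4,fy=4,interpolation=cv2.INTER_CUBIC))
E
```

```text
w12 3 175 [306 224  16   4  42] 145.1 0.0112
w12 3 150 [313 225   3   2   4] 103.9 0.0016
w12 2 175 [322 302  15   4  35] 144.0 0.0111
w12 2 150 [331 302   5   2   8] 147.0 0.0032
w13 2 175 [304 240  17   5  52] 143.7 0.0107
w13 2 150 [316 240   5   2   9] 132.3 0.0027
w13 3 175 [283 139  20   4  70] 136.0 0.0115
w13 3 150 [284 141  15   2  16] 136.2 0.0085
w14 2 175 [306 222  15   5  35] 136.9 0.0107
w14 2 150 [319 223   1   1   1] 0.0 0.0
w14 3 175 [268 137  16   6  41] 136.9 0.0108
w14 3 150 [283 138   1   1   1] 0.0 0.0
w1 1 175 [305 224  16   5  41] 146.8 0.0111
w1 1 150 [312 225   4   2   4] 119.0 0.0023
w1 2 175 [288 133  17   5  49] 144.8 0.011
w1 2 150 [289 136   4   1   4] 137.4 0.002
w1 3 175 [267  27  18   6  61] 145.2 0.0109
w1 3 150 [284  29   1   1   1] 0.0 0.0
```

View pics/z14.png

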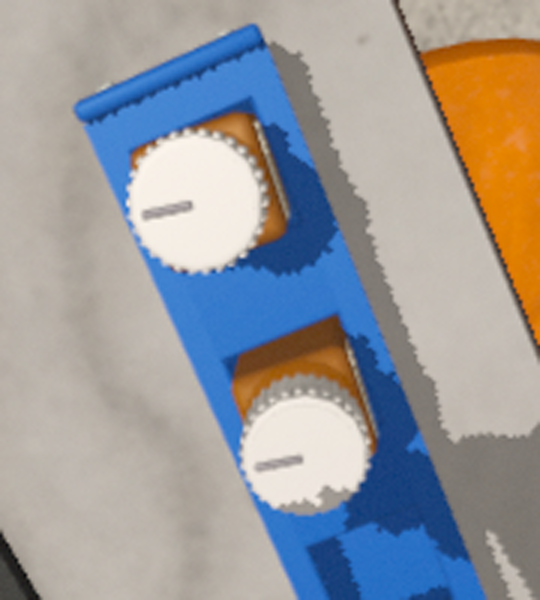

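View pics/z11.png

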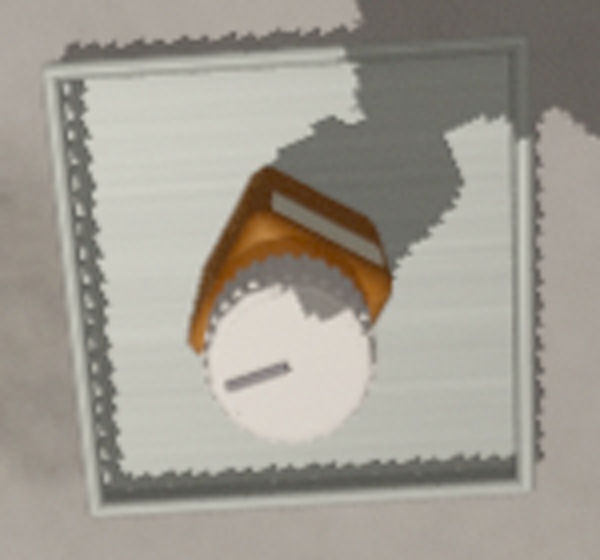

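```bash
python3 - <<'E'
from h import *
s=telemetry.observe();c0=cams.get_calibration('wrist')
Rt0=Ro.from_euler('xyz',s["tool_rot"]).as_matrix();Rct=c0["R"]@Rt0;tct=c0["R"]@s["position"]+c0["t"]
def cam(pos,rot):
    k=dict(c0);k["R"]=Rct@Ro.from_euler('xyz',rot).as_matrix().T;k["t"]=tct-k["R"]@np.array(pos);return k
k=cam([.5915,-.3042,.2445],[3.1416,.0018,2.7207])
A=lambda p,q,z:np.degrees(np.arctan2(*(ray(k,*q,z)-ray(k,*p,z))[[1,0]]))
g=lambda x,y:(250+x/4,130+y/4)
m=A(g(228,386),g(290,367),.104)
for z in(.04,.055): 
    l=A(g(272,193),g(378,245),z);l2=A(g(272,212),g(383,264),z);print(m,l,l2)
print("cap top",ray(k,*g(290,363),.104))
print("clock",s["clock"])
t=cams.get_calibration('top');
E
```

```text
83.51658228851484 39.60174709117079 40.549449732486266
83.51658228851484 39.601747091171006 40.54944973248612
cap top [ 0.5894072 -0.3022983  0.104    ]
clock 26.05
```

View pics/t14.png

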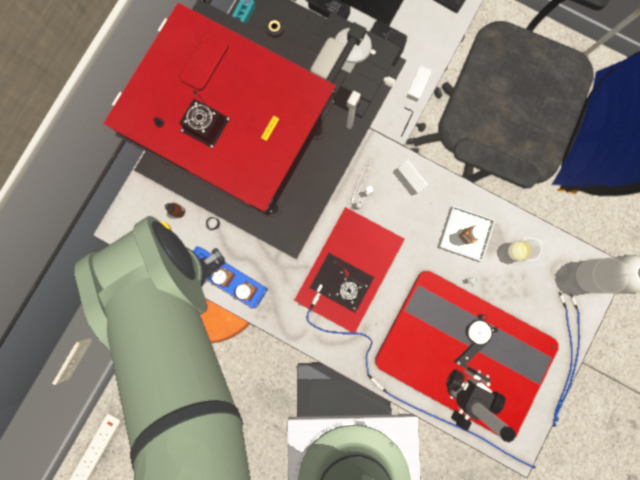

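```bash
python3 -c "
from h import *
print(job.job_done())"
```

```text
the job is handed in; nothing more can be done
None
```

I tightened all three caps, stood the loose bottle in the steel tray, and left the other two in the rack. I handed the job in at about 26 s of the 64 s allowed.

- **Loose bottle:** it was the far-left one. Its cap turned with almost no torque for about 0.75 rad, then came up hard at 1.15 N m. I snugged it again at 0.25 N m just before lifting it. It stands upright with its cap at about (0.589, -0.302). That is within about 11 mm of the tray centre, which two views put at (0.592, -0.302) and (0.600, -0.304).
- **Tight bottles:** the middle and right caps came up hard at about 0.94 N m. Their marks ended about 8° clockwise of where they started.
- **Loose cap after release:** its mark sprang back 5–7° each time I let go under load, which I put down to the bottle's play in its window. I could not confirm this, because the label check of the bottle's own rotation was too noisy. Measured against the bottle's label in the tray, the cap has turned about 0.77 ± 0.05 rad, above the 0.66 needed.
- **Other things on the bench:** the lens tube, dropper bottle and slide box look unmoved in the last top picture. The gripper was open about 0.14 m above the rack, touching nothing.

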